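# Fill the open cell of the root tray with clay pebbles and latch its cover down

## Robot

A 6-joint arm with a two-finger parallel gripper is mounted at the origin on the work surface. World frame = base frame: x ahead of the robot, y to its left, z up, the work surface at z = 0. Lengths are in m, angles in degrees, forces in N, time in s.
With the tool pointing down it reaches from about 0.25 to 0.725 m from the base axis. Payload 9.7 kg.
Tool frame: the origin (TCP) lies midway between the tips of the shut fingers; the grasp point (between the pads) lies 19 mm behind it; z points along the fingers, y is the line along which they close (so a half turn about z gives the same grasp; the last joint's range is limited). The gripper opens to 85 mm and grips with 20 to 120 N. Pads are 22 mm wide; open, the fingers measure 114 mm over their backs; the gripper's body (76 mm by 85 mm) begins 54 mm behind the grasp point. The pads swing forward as they close: fully open they stand 13 mm farther back than shut.
Start: joints at [-76.261, 4.979, 10.078, 95.1, 0, 90], TCP at [0.131, -0.534, 0.192] pointing down, gripper open.
Joint ranges: [-179.16, 179.16], [-48.56, 103.87], [-65.8, 70.77], [-126.05, 130.52], [-82.76, 87.17], [-180, 180]. Speed limits (degrees/s): [127.2, 127.2, 147.25, 180, 180, 180].

## Interface

Orientations are given as [roll, pitch, yaw] about the fixed x, y, z axes, in that order (R = Rz(yaw) Ry(pitch) Rx(roll)).
In Python, from workcell import bot gives the robot as it stands.
- The arm moves only by the shell command python3 -m crank 'ROWS' [FORCE]. ROWS is JSON, a list of rows, each an object with "gripper": the finger opening in mm, from 0 to 85.4; "travel": the shift along the tool's x, y, z in mm, a list of three; "twist": the turn, a rotation vector about the tool's x, y, z in rad, a list of three. In form: [{"gripper": gripper, "travel": [tx, ty, tz], "twist": [rx, ry, rz]}, ...]. A call has 1 to 12 rows; each row shifts and turns the commanded pose from where the row before left it, along the tool's axes as they then stand; what a row does not reach is not made up. A row lasts 1/8 s, in which the tool goes at most 62.5 mm and 10.7 degrees, less where a joint would pass 70% of its speed; a pose out of reach is approached as far as the arm can. A call is refused whole if a number of a shift passes 62.5 or a number of a turn 0.188, either way. A call with a gripper value outside its range is refused whole. The fingers move at their own pace and stop on an object; FORCE is the grip in N (left out, the last holds). Time passes only in rows, so rows that do not move let the fingers close. It gives the time, the measured TCP pose, the force, the opening and the grip force at its end, in the units of the state.
- bot.get_obs(): the state, without advancing time (a new reading comes with each control period).
- bot.camera(name): name is "side" or "top" or "wrist"; returns the picture (400x640x3 uint8, red, green, blue); there is no depth.
- bot.calibration(name): a dict with "vfov" (degrees; the focal length in pixels is half the picture's height over the tangent of half this angle, whatever the lens; pixels are square), "cx", "cy" (the principal point, pixels), "camera_from_world" (4x4, takes a point from world to camera coordinates). Camera axes: x right, y down, z forward; pixel columns grow to the right and rows downward; lengths in m; the calibration is good to about 2 mm. A picture is of the moment at which its call begins: read the wrist's pose just before it. calibration takes no time and is no camera call; for the wrist camera it gives the pose at the moment of the call.
- bot.job_done(): hands the job in; it is judged then, once.
The state is a dict: "time": time; "q": joint angles; "qd": joint speeds; "joint_efforts": joint torques, N m; "ee_pos": TCP position; "tcp_rot": TCP orientation; "wrist_force": force on the tool from outside, world axes, zero at the start; "torque": the same for the moment, N m; "opening": finger opening in m; "grasp_force": force on a finger pad.
Only numpy, scipy, OpenCV 4.12 (cv2) and the standard library are available. Lean on these libraries where they do the work, as an engineer would, in place of code of your own. Each camera call takes 0.05 s, during which the arm holds its last target. There are 200 camera calls.

## Task

Pour all eight clay drainage pebbles from the beaker into the open cell of the black root tray and set the empty beaker gently back on its blue pad, upright. Then lower the loose slotted cover, without dropping it, flush into the recess over that cell, handle up, and turn both of its latches all the way in over the cover, like those on the covered cell. Do not disturb the weight, the screwdriver and the two tubes.

Things in the scene. Friction and masses are not known exactly. Their poses are not given: they have to be found in the camera images.
- beaker_grip (a point): the milky plastic beaker that holds the pebbles, standing upright: tapered, 55 mm across the base, 72 mm at the rim (76 over the 4 mm rim bead), 95 mm tall, wall 3 mm, 60 to 120 g, about 0.2 kg filled. This point: on its axis 60 mm above its underside, where it is 66 mm wide; z is its axis, to the mouth. Pebbles reach to some 30 mm below the rim and roll out when tipped just past level
- beaker_pad: the light blue absorbent pad under the beaker, 190 x 190 x 3 mm, fixed to the bench, with nothing else on it; may be to the left or to the right of the tray. Origin: centre of its underside
- tray: the black root tray, fixed, 260 (x) x 240 (y) x 57 mm high, two cells one behind the other: the near one (robot's side) is open, the far one already covered and latched as the near one is to be (that cover's centre is 129 mm along x, its handle's top 99 mm above the bench). Origin: on the bench under the open cell's centre; x points to the covered cell, y to the left latch
- cell_floor (a point): centre of the floor of the open cell, 6 mm above the bench. The cell is 98 mm (x) x 140 mm (y), its straight walls rise 45 mm to a ledge; axes as the tray
- seat (a point): centre of the open cell at its ledge, 51 mm above the bench: where the centre of the cover's underside comes to lie. The recess above the ledge is 117 mm (x) x 159 mm (y), 6 mm deep, so that the cover has 4.5 mm of play on each side and lies flush with the tray's top; axes as the tray
- cover_handle (a point): the loose cover: slotted steel plate 108 (x) x 150 (y) x 6 mm, 0.22 kg, pull handle over its centre; starts flat on the other pad, handle up; same either way round. This point: centre of the handle's bar, 43 mm above the plate's underside. The bar is 90 mm long (y), 10 mm wide (x), 10 mm high, 32 mm clear of the plate, with posts at y = +-40 mm
- cover_pad: the light blue absorbent pad under the loose cover, 190 x 190 x 3 mm, fixed to the bench. Origin: centre of its underside
- latch_left (a joint): light grey turn latch beside the left end of the open cell (y = +100 mm in the tray): angle of its arm in rad; 0: the arm points to -x of the tray, along the cell's edge and clear of it; it turns counter-clockwise seen from above, to a stop at 1.5, where the arm points across onto the cover. Starts at 0 to 0.12; slight friction (0.04 N m), stays where it is left
- latch_left_grip (a point): on that latch's vertical pivot axis, 24 mm above the tray's top (81 mm above the bench), in its upright wing, where it is gripped. The wing is 36 mm long, 12 mm wide, 10 to 34 mm above the tray's top; the arm under it is also 12 mm wide, reaches 38 mm from the pivot, 2 mm above the tray's top. The arm points to -x of this point
- latch_right (a joint): light grey turn latch beside the right end of the open cell (y = -100 mm in the tray): angle of its arm in rad; 0: the arm points to -x of the tray, along the cell's edge and clear of it; it turns clockwise seen from above, to a stop at 1.5, where the arm points across onto the cover. Starts at 0 to 0.12; slight friction (0.04 N m), stays where it is left
- latch_right_grip (a point): on that latch's vertical pivot axis, 24 mm above the tray's top (81 mm above the bench), in its upright wing, where it is gripped. The wing is 36 mm long, 12 mm wide, 10 to 34 mm above the tray's top; the arm under it is also 12 mm wide, reaches 38 mm from the pivot, 2 mm above the tray's top. The arm points to -x of this point
- pebble0: one of the eight fired-clay drainage pebbles, rough balls of 22 to 24 mm, 12 g, in the beaker at the start. Origin: its centre
- pebble1: another of the eight pebbles, alike. Origin: its centre
- pebble2: another of the eight pebbles, alike. Origin: its centre
- pebble3: another of the eight pebbles, alike. Origin: its centre
- pebble4: another of the eight pebbles, alike. Origin: its centre
- pebble5: another of the eight pebbles, alike. Origin: its centre
- pebble6: another of the eight pebbles, alike. Origin: its centre
- pebble7: another of the eight pebbles, alike. Origin: its centre
- weight: bystander: knobbed steel weight, 44 mm across, 52 mm high, standing loose to the left of the tray's far cell. Origin: centre of its underside
- screwdriver: bystander: screwdriver of 170 mm lying loose, about along x, to the right of the tray's far cell. Origin: under its middle; x runs along it to the tip
- tube_a: bystander: capped clear tube standing loose on its cap, 35 mm across, 115 mm high, to the left of the tray, beyond the pad. Origin: centre of its underside
- tube_b: bystander: capped clear tube standing loose on its cap, 35 mm across, 115 mm high, to the right of the tray, beyond the pad. Origin: centre of its underside
Mind the look-alikes: they are no part of the job. Of the things that look like the part that bears beaker_grip, the smallest one is meant. Several things look just like the part that bears cover_handle: the one meant starts farthest from the robot's base.

How it is judged:
By the outcome, as a careful person would: the job done as asked, in the order asked, and still so for the second after the job is handed in, with the robot touching nothing.
It also fails if it takes over 72 s, if anything falls off the work surface, if the arm or the gripper's body presses on something with over 40 N, if the wrist force passes 120 N, or if a joint passes its speed limit or range.

## Working session

There is one attempt and no reset: what is moved stays moved. The work goes in short steps, Python scripts to look and compute and a shell command to move; the robot and the scene stay as the last step left them, time stands still between calls to the robot, and variables do not carry over. Pictures are saved under pics/ and viewed, at most 10 in all, crops included, and the job is handed in when it is done.

```bash
ls; mkdir -p pics; python3 - <<'E'
from workcell import bot
import cv2
for n in("top","side"):
    im=bot.camera(n); cv2.imwrite(f"pics/{n}0.png",im[:,:,::-1]); c=bot.calibration(n); print(n,c)
o=bot.get_obs(); print(o)
E
```

```text
pics
top {'vfov': 49.187115312297294, 'cx': 317.7314715590462, 'cy': 192.21456505777462, 'camera_from_world': array([[ 2.66748494e-03, -9.99939057e-01, -1.07129085e-02,
         1.14214903e-01],
       [-9.84170027e-01, -7.26703894e-04, -1.77225365e-01,
         4.72278900e-01],
       [ 1.77206779e-01,  1.10160694e-02, -9.84111987e-01,
         1.44141775e+00],
       [ 0.00000000e+00,  0.00000000e+00,  0.00000000e+00,
         1.00000000e+00]])}
side {'vfov': 43.25194014580479, 'cx': 325.3352415769731, 'cy': 198.56767808428415, 'camera_from_world': array([[ 0.99333624, -0.11490924,  0.00888714, -0.44962894],
       [-0.07999183, -0.74289324, -0.66461337,  0.17113363],
       [ 0.08297241,  0.65947365, -0.74713458,  1.48712805],
       [ 0.        ,  0.        ,  0.        ,  1.        ]])}
{'time': 0.1, 'q': array([-7.62600109e+01,  5.00816633e+00,  1.00391647e+01,  9.50978831e+01,
        1.46839135e-03,  9.00000532e+01]), 'qd': array([ 0.02787089, -0.02169854,  0.07543214, -0.07634275, -0.10805017,
        0.04092298]), 'joint_efforts': array([-1.40289430e-03, -5.21561015e+01,  4.65653336e+01,  1.59531698e-02,
       -8.34518255e-05,  6.95987865e-06]), 'ee_pos': array([ 0.1305855 , -0.53402805,  0.19135342]), 'tcp_rot': array([-1.79933115e+02, -1.46832820e-03,  1.37399341e+01]), 'wrist_force': array([ 0.53177182, -0.79724172, -0.11149902]), 'torque': array([ 0.0044025 , -0.00464688,  0.01429077]), 'grasp_force': 0.0, 'opening': 0.08551250340501078}
```

View pics/top0.png

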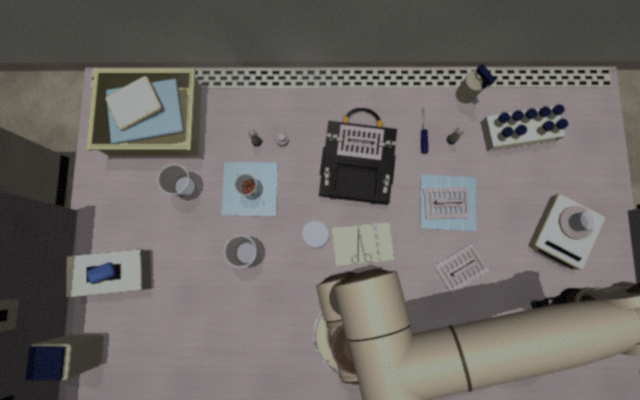

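View pics/side0.png

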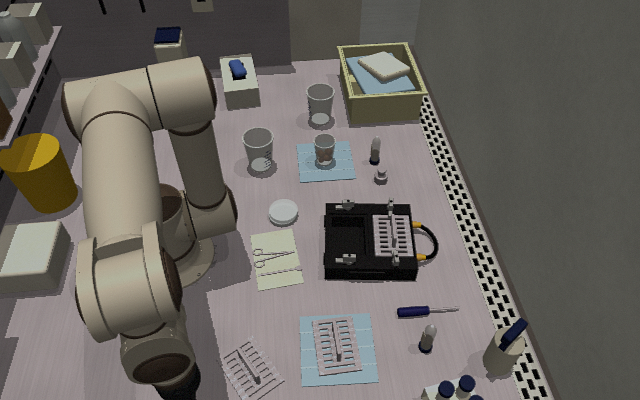

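The top view shows three beakers: (248,186) with pebbles on the blue pad, (175,180) and (240,252). The first is the smallest and holds the pebbles. There are two loose covers, at (445,204) on the right-hand pad and (462,267). The one on the pad is farthest from the base. The tray is at about (358,160). I'll confirm both choices in one enlarged crop.

```bash
python3 - <<'E'
import cv2
im=cv2.imread("pics/top0.png")[112:292,214:494]
cv2.imwrite("pics/crop_top.png",cv2.resize(im,(800,514),interpolation=cv2.INTER_CUBIC))
im=cv2.imread("pics/side0.png")[125:390,215:465]
cv2.imwrite("pics/crop_side.png",cv2.resize(im,None,fx=2.25,fy=2.25,interpolation=cv2.INTER_CUBIC))
E
```

```text
(no output)
```

View pics/crop_top.png

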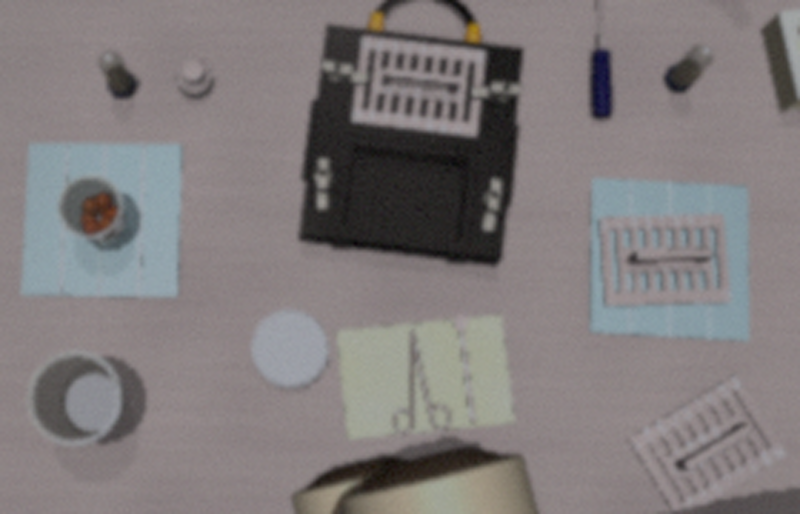

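View pics/crop_side.png

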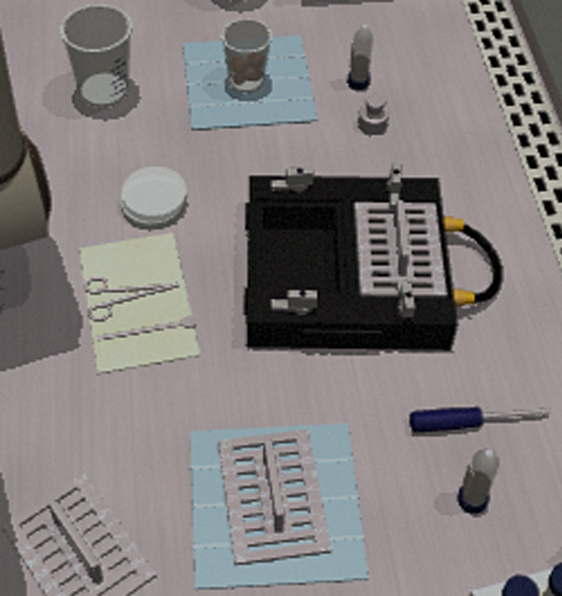

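The crops confirm both choices. The pebble beaker has its rim centre at top-crop (91,207), and the other beakers are empty and larger. The cover on the pad has its handle at (632–712,259). Tray corners are near (328,26), (522,47), (498,250) and (304,235). The latches are at (322,182) and (492,205).

```bash
cat > h.py <<'E'
import numpy as np
from workcell import bot
def ray(n,u,v,z,c=None):
    c=c or bot.calibration(n); f=200/np.tan(np.radians(c['vfov']/2))
    T=c['camera_from_world'];R=T[:3,:3];o=-R.T@T[:3,3]
    d=R.T@np.array([(u-c['cx'])/f,(v-c['cy'])/f,1]); return o+d*(z-o[2])/d[2]
def proj(n,p,c=None):
    c=c or bot.calibration(n); f=200/np.tan(np.radians(c['vfov']/2))
    q=c['camera_from_world']@np.r_[p,1]; return np.array([c['cx']+f*q[0]/q[2],c['cy']+f*q[1]/q[2]])
def tc(x,y): return 214+x*280/800,112+y*180/514
def sc(x,y): return 215+x/2.25,125+y/2.25
E
python3 - <<'E'
from h import *
np.set_printoptions(precision=4,suppress=True)
def T(l,x,y,z): print(l,'top',ray('top',*tc(x,y),z)[:2])
def S(l,x,y,z): print(l,'side',ray('side',*sc(x,y),z)[:2])
T('cam',0,0,1.4)
for l,p in dict(FL=(328,26),FR=(522,47),NR=(498,263),NL=(302,240)).items(): T(l,*p,.057)
for l,p in dict(NL=(248,178),FL=(440,178),FR=(455,325),NR=(248,325)).items(): S(l,*p,.057)
T('rim',91,207,.098); S('rim',247,36,.098);S('base',246,88,.003)
for p in((603,219),(723,217),(729,300),(607,305)):T('cov',*p,.009)
for p in((219,443),(308,432),(330,549),(236,562)):S('cov',*p,.009)
T('h1',632,259,.051);T('h2',712,259,.051);S('h1',267,445,.051);S('h2',281,528,.051)
T('LL',322,182,.08);T('LR',492,205,.08);S('LL',297,178,.08);S('LR',298,297,.08)
for p in((28,143),(181,143),(178,297),(22,295)):T('bpad',*p,.003)
for p in((354,148),(467,160),(455,240),(345,228)):T('cell',*p,.057)
for p in((362,38),(486,52),(478,137),(352,122)):T('fcov',*p,.057)
T('weight',194,72,.05);T('ta',110,60,.115);T('tb',703,55,.115);T('jarlid',290,348,.02)
E
```

```text
cam top [0.248  0.1258]
FL top [0.7199 0.0772]
FR top [ 0.6931 -0.1568]
NR top [ 0.4293 -0.1211]
NL top [0.4565 0.1082]
NL side [0.4641 0.1064]
FL side [0.7259 0.0782]
FR side [ 0.6899 -0.1591]
NR side [ 0.4366 -0.1313]
rim top [0.4877 0.3506]
rim side [0.4902 0.3487]
base side [0.488  0.3357]
cov top [ 0.4909 -0.2571]
cov top [ 0.4934 -0.4025]
cov top [ 0.392  -0.4038]
cov top [ 0.3858 -0.2576]
cov side [ 0.3876 -0.2606]
cov side [ 0.4943 -0.2579]
cov side [ 0.4971 -0.4025]
cov side [ 0.3921 -0.4055]
h1 top [ 0.4352 -0.2791]
h2 top [ 0.4353 -0.3727]
h1 side [ 0.44   -0.2913]
h2 side [ 0.4426 -0.3908]
LL top [0.5212 0.0849]
LR top [ 0.4939 -0.1124]
LL side [0.527  0.0795]
LR side [ 0.5004 -0.1125]
bpad top [0.5874 0.4484]
bpad top [0.5874 0.2586]
bpad top [0.3955 0.2586]
bpad top [0.3977 0.448 ]
cell top [0.5677 0.0465]
cell top [ 0.553  -0.0875]
cell top [ 0.4566 -0.0714]
cell top [0.4708 0.0576]
fcov top [0.7046 0.0361]
fcov top [ 0.6868 -0.1133]
fcov top [ 0.5812 -0.1012]
fcov top [0.5997 0.0487]
weight top [0.6641 0.2395]
ta top [0.6583 0.331 ]
tb top [ 0.6638 -0.3549]
jarlid top [0.3326 0.1225]
```

```bash
cat >> h.py <<'E'
from scipy.spatial.transform import Rotation as Ro
def cur():
    o=bot.get_obs(); return np.array(o['ee_pos']),Ro.from_euler('xyz',o['tcp_rot'],degrees=True),o
def down(yaw): return Ro.from_euler('xyz',[180,0,yaw],degrees=True)
def side(head,pitch,flip=1):
    "tool z along heading, pitched down; y horizontal; x up-ish(flip=1) or down"
    h,p=np.radians([head,pitch]); z=np.array([np.cos(p)*np.cos(h),np.cos(p)*np.sin(h),-np.sin(p)])
    y=flip*np.array([np.sin(h),-np.cos(h),0]); 
    y=-y; x=np.cross(y,z); return Ro.from_matrix(np.c_[x,y,z])
def plan(pt,Rt,N,start=None):
    p,R=start if start else cur()[:2]
    r=(R.inv()*Rt).as_rotvec()/N; A=np.zeros((3,3)); Q=R
    for i in range(N):
        A+=Q.as_matrix(); Q=Q*Ro.from_rotvec(r)
    t=np.linalg.solve(A,np.array(pt)-p)*1000
    print(N,'rows travel',t.round(1).tolist(),'twist',r.round(4).tolist(),'|t|%.1f |r|%.1fdeg'%(np.linalg.norm(t),np.degrees(np.linalg.norm(r))))
E
python3 - <<'E'
from h import *
np.set_printoptions(precision=4,suppress=True)
c=bot.calibration('wrist');p,R,o=cur();T=c['camera_from_world'];print(c)
C=-T[:3,:3].T@T[:3,3]; print('cam in tool',R.inv().apply(C-p), 'axes',R.inv().apply(T[:3,:3]))
plan([.40,-.28,.33],down(3),8)
a=[.40,-.28,.33]
plan([.47,-.01,.33],down(-7),6,(np.array(a),down(3)))
plan([.42,.30,.33],down(-7),6,(np.array([.47,-.01,.33]),down(-7)))
E
```

```text
{'vfov': 60.52987233109772, 'cx': 324.74779568351767, 'cy': 196.41130415021522, 'camera_from_world': array([[ 0.2375, -0.9714, -0.0014, -0.5491],
       [-0.9181, -0.2249,  0.3263, -0.0434],
       [-0.3173, -0.0762, -0.9452,  0.3812],
       [ 0.    ,  0.    ,  0.    ,  1.    ]])}
cam in tool [ 0.0833 -0.0003 -0.1824] axes [[-0.      1.      0.0002]
 [-0.9452  0.     -0.3264]
 [-0.3264 -0.0002  0.9452]]
8 rows travel [38.3, -26.1, -17.3] twist [-0.0001, 0.0, 0.0234] |t|49.5 |r|1.3deg
6 rows travel [10.8, -45.3, -0.0] twist [0.0, -0.0, 0.0291] |t|46.5 |r|1.7deg
6 rows travel [-14.6, -50.3, -0.0] twist [0.0, 0.0, 0.0] |t|52.3 |r|0.0deg
```

```bash
cat > shot.py <<'E'
import sys,cv2,json,numpy as np
from h import *
n=sys.argv[1]; c=bot.calibration('wrist'); im=bot.camera('wrist'); cv2.imwrite(f'pics/{n}.png',im[:,:,::-1]); c['camera_from_world']=c['camera_from_world'].tolist(); json.dump({k:(v if isinstance(v,list) else float(v)) for k,v in c.items()},open(f'pics/{n}.json','w'))
E
cat >> h.py <<'E'
def cal(n):
    import json; c=json.load(open(f'pics/{n}.json')); c['camera_from_world']=np.array(c['camera_from_world']); return c
E
python3 -m crank '[{"gripper":85,"travel":[38,-26,-17.3],"twist":[0,0,0.0234]},{"gripper":85,"travel":[38,-26,-17.3],"twist":[0,0,0.0234]},{"gripper":85,"travel":[38,-26,-17.3],"twist":[0,0,0.0234]},{"gripper":85,"travel":[38,-26,-17.3],"twist":[0,0,0.0234]},{"gripper":85,"travel":[38,-26,-17.3],"twist":[0,0,0.0234]},{"gripper":85,"travel":[38,-26,-17.3],"twist":[0,0,0.0234]},{"gripper":85,"travel":[38,-26,-17.3],"twist":[0,0,0.0234]},{"gripper":85,"travel":[38,-26,-17.3],"twist":[0,0,0.0234]}]'
python3 shot.py w1
python3 -m crank '[{"gripper":85,"travel":[10.8,-45.3,0],"twist":[0,0,0.029]},{"gripper":85,"travel":[10.8,-45.3,0],"twist":[0,0,0.029]},{"gripper":85,"travel":[10.8,-45.3,0],"twist":[0,0,0.029]},{"gripper":85,"travel":[10.8,-45.3,0],"twist":[0,0,0.029]},{"gripper":85,"travel":[10.8,-45.3,0],"twist":[0,0,0.029]},{"gripper":85,"travel":[10.8,-45.3,0],"twist":[0,0,0.029]}]'
python3 shot.py w2
python3 -m crank '[{"gripper":85,"travel":[-14.6,-50,0],"twist":[0,0,0]},{"gripper":85,"travel":[-14.6,-50,0],"twist":[0,0,0]},{"gripper":85,"travel":[-14.6,-50,0],"twist":[0,0,0]},{"gripper":85,"travel":[-14.6,-50,0],"twist":[0,0,0]},{"gripper":85,"travel":[-14.6,-50,0],"twist":[0,0,0]},{"gripper":85,"travel":[-14.6,-50,0],"twist":[0,0,0]}]'
python3 shot.py w3
python3 - <<'E'
from h import *
import cv2
p,R,o=cur();print(o['q'],p)
# predicted pixels for crop centers
print('cover in w1',proj('',[.441,-.33,.04],cal('w1')),'seat w2',proj('',[.512,-.016,.057],cal('w2')),'beaker w3',proj('',[.489,.349,.098],cal('w3')))
E
```

```text
time: 1.1
ee_pos: [0.3986, -0.2802, 0.3308]
tcp_rot: [-180.0, 0.0, 3.0]
wrist_force: [-0.1, -0.6, -0.6]
opening: 0.0851
grasp_force: 0.0
time: 1.9
ee_pos: [0.4659, -0.0335, 0.3304]
tcp_rot: [-178.9, 0.0, -4.9]
wrist_force: [-0.0, -0.3, 0.0]
opening: 0.0849
grasp_force: 0.0
time: 2.7
ee_pos: [0.3822, 0.0953, 0.3533]
tcp_rot: [-171.4, 0.1, 7.0]
wrist_force: [-0.6, -0.3, 0.5]
opening: 0.0851
grasp_force: 0.0
[  7.012273    -9.36845446  14.75058243 114.18482246   8.73676459
 179.94113852] [0.38090785 0.09648324 0.35460755]
cover in w1 [363.50055353 112.2794671 ] seat w2 [312.50889048 109.71760102] beaker w3 [166.23701195  32.19863654]
```

```bash
python3 - <<'E'
import cv2,numpy as np
def crop(n,x,y,w,h): return cv2.resize(cv2.imread(f'pics/{n}.png')[y:y+h,x:x+w],None,fx=2,fy=2,interpolation=cv2.INTER_CUBIC)
c=np.zeros((600,800,3),np.uint8)
c[:300,:400]=crop('w1',263,40,200,150);c[:300,400:]=crop('w3',80,0,200,150);c[300:,:800]=crop('w2',130,50,400,150)
cv2.imwrite('pics/mont.png',c)
E
cat >> h.py <<'E'
def fk_ori(q,s):
    q=np.radians(q); ph=q[1]-q[2]+q[3]
    M=np.array([[0,0,1],[0,-1,0],[1,0,0.]])
    return Ro.from_euler('z',q[0])*Ro.from_euler('y',ph)*Ro.from_euler('z',s*q[4])*Ro.from_euler('x',q[5]-np.pi)*Ro.from_matrix(M)
def ik(p,R,s=1,d=.324,L1=.470,L2=.511,h=.003):
    Rm=R.as_matrix(); w=np.array(p)-d*Rm[:,2]; q1=np.arctan2(w[1],w[0])
    r=np.hypot(w[0],w[1]); z=w[2]-h; D=np.hypot(r,z)
    el=np.arccos((L1**2+L2**2-D*D)/(2*L1*L2)); q3=el-np.pi/2
    q2=np.pi/2-(np.arctan2(z,r)+np.arccos((L1**2+D*D-L2**2)/(2*L1*D)))
    a=Ro.from_euler('z',-q1).apply(Rm[:,2]); q5=s*np.arcsin(a[1]); ph=np.arctan2(-a[2],a[0]); q4=ph-q2+q3
    Q=(Ro.from_euler('z',q1)*Ro.from_euler('y',ph)*Ro.from_euler('z',s*q5)).inv()*R
    M=Ro.from_matrix([[0,0,1],[0,-1,0],[1,0,0.]]); q6=np.pi+(Q*M.inv()).as_euler('xyz')[0]
    out=np.degrees([q1,q2,q3,q4,q5,q6]); out[5]=(out[5]+180)%360-180; return out.round(1),r.round(3),w[2].round(3)
E
python3 - <<'E'
from h import *
p,R,o=cur()
for s in(1,-1): print(s,fk_ori(o['q'],s).as_euler('xyz',degrees=True),ik(p,R,s)); 
print(o['tcp_rot'],o['q'])
for h in(35,40,50,60):
  for f in(1,-1):
    Rr=side(h,20,f); print(h,f,'toolx',Rr.as_matrix()[:,0].round(2),[ik(np.array([.489,.349,.063])+.026*Rr.as_matrix()[:,2],Rr,s) for s in(1,-1)])
E
```

```text
1 [-1.71263173e+02  5.68447681e-02  7.07045152e+00] (array([  7. ,  -9.4,  14.7, 114.1,   8.7, 179.9]), np.float64(0.39), np.float64(0.675))
-1 [1.71263307e+02 7.47263024e-02 7.07045154e+00] (array([  7. ,  -9.4,  14.7, 114.1,  -8.7, 179.9]), np.float64(0.39), np.float64(0.675))
[-1.71263173e+02  5.68447681e-02  7.07045152e+00] [  7.012273    -9.36845446  14.75058243 114.18482246   8.73676459
 179.94113852]
35 1 toolx [-0.28 -0.2  -0.94] [(array([ 36. , -11.5, -47.3, -15.8,  -0.9,   0.3]), np.float64(0.321), np.float64(0.165)), (array([ 36. , -11.5, -47.3, -15.8,   0.9,   0.3]), np.float64(0.321), np.float64(0.165))]
35 -1 toolx [0.28 0.2  0.94] [(array([  36. ,  -11.5,  -47.3,  -15.8,   -0.9, -179.7]), np.float64(0.321), np.float64(0.165)), (array([  36. ,  -11.5,  -47.3,  -15.8,    0.9, -179.7]), np.float64(0.321), np.float64(0.165))]
40 1 toolx [-0.26 -0.22 -0.94] [(array([ 31.6, -11.3, -47.1, -15.6,   7.9,  -2.9]), np.float64(0.322), np.float64(0.165)), (array([ 31.6, -11.3, -47.1, -15.6,  -7.9,  -2.9]), np.float64(0.322), np.float64(0.165))]
40 -1 toolx [0.26 0.22 0.94] [(array(
[... 326 characters left out ...]
 -14.1, -24.8,  -9.7]), np.float64(0.337), np.float64(0.165))]
50 -1 toolx [0.22 0.26 0.94] [(array([ 23.5,  -9.2, -45.4, -14.1,  24.8, 170.3]), np.float64(0.337), np.float64(0.165)), (array([ 23.5,  -9.2, -45.4, -14.1, -24.8, 170.3]), np.float64(0.337), np.float64(0.165))]
60 1 toolx [-0.17 -0.3  -0.94] [(array([ 17. ,  -5.4, -42.2, -10.3,  39.9, -17.7]), np.float64(0.365), np.float64(0.165)), (array([ 17. ,  -5.4, -42.2, -10.3, -39.9, -17.7]), np.float64(0.365), np.float64(0.165))]
60 -1 toolx [0.17 0.3  0.94] [(array([ 17. ,  -5.4, -42.2, -10.3,  39.9, 162.3]), np.float64(0.365), np.float64(0.165)), (array([ 17. ,  -5.4, -42.2, -10.3, -39.9, 162.3]), np.float64(0.365), np.float64(0.165))]
```

View pics/mont.png

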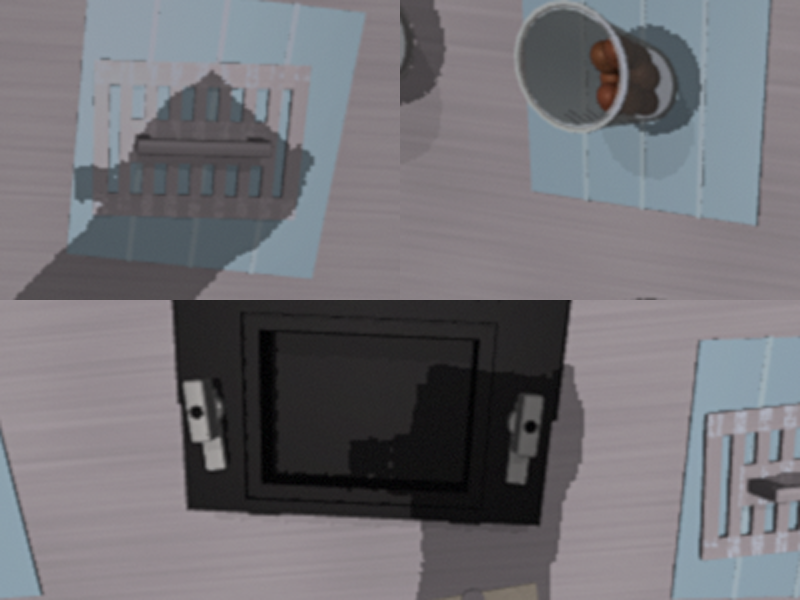

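The montage shows the cover bar ends at canvas (135,148) and (272,148), the beaker rim centre at (571,67), the latch pivot dots at (196,412) and (531,426), and the recess corners at (242,312), (497,325), (482,508) and (246,497).

```bash
python3 - <<'E'
from h import *
np.set_printoptions(precision=4,suppress=True)
f1=lambda x,y,z:ray('',263+x/2,40+y/2,z,cal('w1'))[:2]
f3=lambda x,y,z:ray('',80+(x-400)/2,y/2,z,cal('w3'))[:2]
f2=lambda x,y,z:ray('',130+x/2,50+(y-300)/2,z,cal('w2'))[:2]
print('bar',f1(135,145,.051),f1(272,145,.051))
print('plate',[f1(*p,.009) for p in((95,60),(310,67),(300,218),(82,203))])
print('rim',f3(571,67,.098))
print('piv',f2(196,412,.091),f2(531,426,.091))
P=[f2(*p,.057) for p in((242,312),(497,325),(482,508),(246,497))];print('recess',P,np.mean(P,0))
P=[f2(*p,.051) for p in((260,330),(480,340),(468,492),(264,484))];print('cell',P,np.mean(P,0))
P=[f2(*p,.057) for p in((187,509),(540,524))];print('near edge',P)
print('bigbeaker', ray('top',*tc(93,403),.0), ray('top',*tc(75,398),.12))
# pre-grasp plan
for h in (50,):
    Rr=side(h,20,-1);z=Rr.as_matrix()[:,2];g=np.array([.489,.349,.063])+.026*z; pre=g-.13*z
    print(g,pre,ik(pre,Rr)); plan(pre+[0,0,.10],Rr,11); plan(pre,Rr,2,(pre+[0,0,.10],Rr)); 
E
```

```text
bar [ 0.4394 -0.2854] [ 0.4441 -0.3754]
plate [array([ 0.4913, -0.2554]), array([ 0.4944, -0.4043]), array([ 0.3891, -0.4117]), array([ 0.3919, -0.2497])]
rim [0.4874 0.3501]
piv [0.5275 0.0826] [ 0.5026 -0.1167]
recess [array([0.5827, 0.0536]), array([ 0.5617, -0.1029]), array([ 0.4477, -0.0889]), array([0.4681, 0.0689])] [ 0.5151 -0.0173]
cell [array([0.5718, 0.0452]), array([ 0.554 , -0.0927]), array([ 0.4581, -0.0805]), array([0.4748, 0.0568])] [ 0.5147 -0.0178]
near edge [array([0.4632, 0.1103]), array([ 0.4335, -0.1275])]
bigbeaker [0.2682 0.3581 0.    ] [0.2689 0.3575 0.12  ]
[0.5047 0.3677 0.0541] [0.4262 0.2741 0.0986] (array([ 10.1, -30.2, -53.2,   2.4,  37.1, 164. ]), np.float64(0.234), np.float64(0.209))
11 rows travel [1.0, -8.8, 20.6] twist [0.0297, 0.1003, -0.0668] |t|22.5 |r|7.1deg
2 rows travel [-47.0, 0.0, 17.1] twist [0.0, 0.0, 0.0] |t|50.0 |r|0.0deg
```

```bash
python3 -m crank '[{"gripper":85,"travel":[1,-8.8,20.6],"twist":[0.03,0.1003,-0.0668]},{"gripper":85,"travel":[1,-8.8,20.6],"twist":[0.03,0.1003,-0.0668]},{"gripper":85,"travel":[1,-8.8,20.6],"twist":[0.03,0.1003,-0.0668]},{"gripper":85,"travel":[1,-8.8,20.6],"twist":[0.03,0.1003,-0.0668]},{"gripper":85,"travel":[1,-8.8,20.6],"twist":[0.03,0.1003,-0.0668]},{"gripper":85,"travel":[1,-8.8,20.6],"twist":[0.03,0.1003,-0.0668]},{"gripper":85,"travel":[1,-8.8,20.6],"twist":[0.03,0.1003,-0.0668]},{"gripper":85,"travel":[1,-8.8,20.6],"twist":[0.03,0.1003,-0.0668]},{"gripper":85,"travel":[1,-8.8,20.6],"twist":[0.03,0.1003,-0.0668]},{"gripper":85,"travel":[1,-8.8,20.6],"twist":[0.03,0.1003,-0.0668]},{"gripper":85,"travel":[1,-8.8,20.6],"twist":[0.03,0.1003,-0.0668]}]'
python3 - <<'E'
from h import *
Rr=side(50,20,-1);z=Rr.as_matrix()[:,2];g=np.array([.488,.350,.063])+.026*z; pre=g-.10*z
p,R,o=cur(); print(p,o['q'],'target',pre+[0,0,.1]); plan(pre,Rr,4); plan(g,Rr,4,(pre,Rr))
E
```

```text
time: 4.12
ee_pos: [0.5004, 0.2628, 0.2069]
tcp_rot: [-174.0, -66.9, 47.3]
wrist_force: [0.7, -0.4, -0.2]
opening: 0.0852
grasp_force: 0.0
[0.50035641 0.26280611 0.2068768 ] [  3.82658298 -48.52859204 -55.27293873  26.71444847  44.87851829
 157.56447069] target [0.44330231 0.29673137 0.18830949]
4 rows travel [-28.7, -15.7, 9.2] twist [-0.0154, 0.0134, -0.005] |t|34.0 |r|1.2deg
4 rows travel [-0.0, 0.0, 25.0] twist [0.0, 0.0, 0.0] |t|25.0 |r|0.0deg
```

```bash
python3 -m crank '[{"gripper":85,"travel":[-28.7,-15.7,9.2],"twist":[-0.0154,0.0134,-0.005]},{"gripper":85,"travel":[-28.7,-15.7,9.2],"twist":[-0.0154,0.0134,-0.005]},{"gripper":85,"travel":[-28.7,-15.7,9.2],"twist":[-0.0154,0.0134,-0.005]},{"gripper":85,"travel":[-28.7,-15.7,9.2],"twist":[-0.0154,0.0134,-0.005]},{"gripper":85,"travel":[0,0,0],"twist":[0,0,0]}]'
python3 shot.py w4
python3 - <<'E'
from h import *
import cv2
Rr=side(50,20,-1);z=Rr.as_matrix()[:,2];g=np.array([.488,.350,.063])+.026*z
p,R,o=cur(); print(p,o['q']); plan(g,Rr,5)
c=cal('w4');im=cv2.imread('pics/w4.png')
for q in([.488,.350,.098],[.488,.35,.003]):
    print(proj('',q,c)); cv2.circle(im,tuple(int(v) for v in proj('',q,c)),3,(0,255,0),-1)
cv2.imwrite('pics/w4m.png',im)
E
```

```text
time: 4.75
ee_pos: [0.4912, 0.2926, 0.1164]
tcp_rot: [-177.5, -66.5, 49.9]
wrist_force: [0.1, -1.0, 0.1]
opening: 0.0854
grasp_force: 0.0
[0.49147474 0.29234298 0.11668996] [ 10.21714266 -48.52862857 -65.76120643  13.21915221  38.19549031
 161.11964201]
5 rows travel [-6.6, -7.5, 17.2] twist [-0.0083, 0.0122, -0.0005] |t|19.9 |r|0.8deg
[273.56002344 203.37295984]
[286.08423572 279.50020353]
```

View pics/w4m.png

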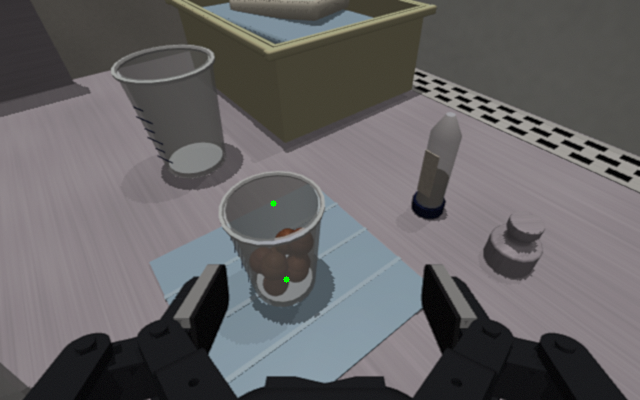

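The overlay matches the real beaker: the rim centre is about (272,208) and the base about (285,285). Joints 2 and 3 sit at their limits here, so I'll check which path is feasible.

```bash
python3 - <<'E'
from h import *
Rr=side(50,20,-1);z=Rr.as_matrix()[:,2];g=np.array([.487,.350,.063])+.026*z
p,R,o=cur()
for b in(.10,.08,.06,.03,0): print(b,ik(g-b*z,Rr))
for f in(0,.2,.4,.6,.8): print(f,ik(p+f*(g-.08*z-p),R))
plan(g-.08*z,Rr,4); print(g-.08*z)
E
```

```text
0.1 (array([ 14.4, -25.6, -52. ,  -2.4,  33.1, 166.3]), np.float64(0.255), np.float64(0.199))
0.08 (array([ 16.8, -22.2, -51. ,  -5.2,  31. , 167.4]), np.float64(0.27), np.float64(0.192))
0.06 (array([ 18.8, -18.9, -49.8,  -7.8,  29.1, 168.3]), np.float64(0.286), np.float64(0.185))
0.03 (array([ 21.5, -14.1, -47.8, -11.2,  26.6, 169.5]), np.float64(0.311), np.float64(0.175))
0 (array([ 23.8,  -9.4, -45.6, -14.1,  24.5, 170.5]), np.float64(0.336), np.float64(0.165))
0 (array([ 10.3, -19.1, -42.3,   7.2,  38.2, 161.1]), np.float64(0.316), np.float64(0.246))
0.2 (array([ 11.2, -19.6, -43.5,   6.2,  37.4, 161.7]), np.float64(0.309), np.float64(0.239))
0.4 (array([ 12.1, -20.1, -44.7,   5.1,  36.5, 162.3]), np.float64(0.303), np.float64(0.232))
0.6 (array([ 13.2, -20.6, -45.9,   4.1,  35.6, 163. ]), np.float64(0.297), np.float64(0.225))
0.8 (array([ 14.2, -21.1, -47.1,   3. ,  34.7, 163.6]), np.float64(0.29), np.float64(0.218))
4 rows travel [-9.1, -10.1, 1.4] twist [-0.0104, 0.0152, -0.0006] |t|13.6 |r|1.1deg
[0.45438277 0.3111283  0.08146909]
```

```bash
cat > fit.py <<'E'
from h import *
D=[([-76.26,5.008,10.039,95.098,0,90],[.13059,-.53403,.19135]),
([7.0123,-9.36845,14.7506,114.185,8.7368,179.94],[.38091,.09648,.35461]),
([3.8266,-48.5286,-55.273,26.714,44.8785,157.564],[.50036,.26281,.20688]),
([10.2171,-48.5286,-65.7612,13.2192,38.1955,161.1196],[.49147,.29234,.11669])]
A=[];b=[]
for q,p in D:
    w=np.array(p)-.324*fk_ori(q,1).as_matrix()[:,2]; r=np.hypot(*w[:2]); t,f=np.radians(q[1]),np.radians(q[1]-q[2])
    A+=[[1,0,np.sin(t),np.cos(t),np.cos(f),np.sin(f)],[0,1,np.cos(t),-np.sin(t),-np.sin(f),np.cos(f)]]; b+=[r,w[2]]
    print(np.degrees(np.arctan2(w[1],w[0])).round(2),q[0],r.round(4),w[2].round(4))
x,res,rk,sv=np.linalg.lstsq(np.array(A),np.array(b),rcond=None);print(x.round(4),rk,sv.round(3),(np.array(A)@x-b).round(4))
E
python3 fit.py
```

```text
-76.26 -76.26 0.5501 0.5153
7.02 7.0123 0.3902 0.6749
3.86 3.8266 0.3252 0.3335
10.25 10.2171 0.316 0.2457
[-0.0025  0.0632  0.2906  0.0278  0.51    0.1218] 6 [3.341 3.341 0.898 0.898 0.183 0.183] [-0.0022  0.0009  0.0031 -0.0009 -0.0063  0.004   0.0054 -0.0041]
```

```bash
cat >> fit.py <<'E'
for mask in('h A C D E F','h A C E','h A C D E','a0 h A C D E','a0 h A C E'):
    nm='a0 h A B C D E F'.split(); A=[]
    for q,p in D:
        t,f,ph=np.radians(q[1]),np.radians(q[1]-q[2]),np.radians(q[1]-q[2]+q[3])
        A+=[[1,0,np.sin(t),np.cos(t),np.cos(f),np.sin(f),np.cos(ph),np.sin(ph)],[0,1,np.cos(t),-np.sin(t),-np.sin(f),np.cos(f),-np.sin(ph),np.cos(ph)]]
    k=[nm.index(m) for m in mask.split()]; A=np.array(A)[:,k]; x=np.linalg.lstsq(A,np.array(b),rcond=None)[0]
    print(mask,x.round(4),(A@x-b).round(4))
E
python3 fit.py | tail -5
```

```text
h A C D E F [1.599e-01 4.201e-01 5.188e-01 3.610e-02 1.445e-01 1.000e-04] [ 0.  0.  0. -0.  0. -0. -0.  0.]
h A C E [0.1971 0.4551 0.5155 0.1853] [ 0.0029 -0.005   0.006  -0.0034  0.0003  0.0023 -0.0049  0.0061]
h A C D E [0.1601 0.4203 0.5188 0.0359 0.1448] [-0.  0. -0.  0.  0. -0. -0.  0.]
a0 h A C D E [0.     0.1601 0.4203 0.5188 0.036  0.1448] [-0.  0. -0. -0.  0. -0. -0.  0.]
a0 h A C E [-0.0218  0.2005  0.4584  0.5346  0.1939] [ 0.0004 -0.0052  0.0011  0.0025  0.0021  0.001  -0.0036  0.0017]
```

```bash
cat >> h.py <<'E'
LO=np.array([-179.16,-48.56,-65.8,-126.05,-82.76,-180]);HI=np.array([179.16,103.87,70.77,130.52,87.17,180])
def ik(p,R,d=.324,h=.1601,L1=.4203,C=.5188,Dd=.0359,E=.1448):
    Rm=R.as_matrix(); w=np.array(p)-d*Rm[:,2]; q1=np.arctan2(w[1],w[0])
    a=Ro.from_euler('z',-q1).apply(Rm[:,2]); q5=np.arcsin(a[1]); ph=np.arctan2(-a[2],a[0])
    r=np.hypot(w[0],w[1])-E*np.cos(ph); z=w[2]-h+E*np.sin(ph); D=np.hypot(r,z); L2=np.hypot(C,Dd)
    el=np.arctan2(z,r)+np.arccos(np.clip((L1**2+D*D-L2**2)/(2*L1*D),-1,1)); q2=np.pi/2-el
    v=np.array([r-L1*np.cos(el),z-L1*np.sin(el)]); f=-(np.arctan2(v[1],v[0])-np.arctan2(Dd,C)); q3=q2-f; q4=ph-f
    Q=(Ro.from_euler('z',q1)*Ro.from_euler('y',ph)*Ro.from_euler('z',q5)).inv()*R
    q6=np.pi+(Q*Ro.from_matrix([[0,0,1],[0,-1,0],[1,0,0.]]).inv()).as_euler('xyz')[0]
    o=np.degrees([q1,q2,q3,q4,q5,q6]); o[5]=(o[5]+180)%360-180
    return o.round(1), 'OK' if np.all((o>LO)&(o<HI)) else 'LIMIT', 'j4 r,z %.2f %.2f'%(r,z+h)
E
python3 - <<'E'
from h import *
p,R,o=cur(); print(ik(p,R),o['q'].round(1))
G=np.array([.487,.350,.063])
for h in(50,65,80,90,35,):
  for pt in(20,30,40,50):
    Rr=side(h,pt,-1);z=Rr.as_matrix()[:,2]
    print(h,pt,*[ik(G+(.026-b)*z,Rr) for b in(0,.08)])
print('pour')
for h in(0,-20,-40,20,40,60):
  for pt in(20,35,50):
    R0=side(h,pt,-1);f=np.array([np.cos(np.radians(h)),np.sin(np.radians(h)),0]); out=[]
    for roll in(0,-60,-115):
        Rr=Ro.from_rotvec(np.radians(roll)*f)*R0; out+=[ik(np.array([.515,-.05,.14])+.026*Rr.as_matrix()[:,2],Rr)]
    print(h,pt,*[(x[1],x[0].tolist()) for x in out])
E
```

```text
(array([ 10.3, -48.5, -65.8,  13.2,  38.2, 161.1]), 'OK', 'j4 r,z 0.19 0.32') [ 10.2 -48.5 -65.8  13.2  38.2 161.1]
50 20 (array([ 23.8, -32.8, -71.2, -16.3,  24.5, 170.5]), 'LIMIT', 'j4 r,z 0.20 0.22') (array([ 16.8, -62.2, -77.9,   7.8,  31. , 167.4]), 'LIMIT', 'j4 r,z 0.14 0.25')
50 30 (array([ 25.4, -34.8, -63.3,   4. ,  21.2, 167.1]), 'OK', 'j4 r,z 0.23 0.29') (array([ 19.7, -54.3, -66.3,  21.8,  25.9, 163.7]), 'LIMIT', 'j4 r,z 0.17 0.33')
50 40 (array([ 27.2, -31. , -53.8,  19.5,  17.2, 164.9]), 'OK', 'j4 r,z 0.28 0.35') (array([ 23.1, -44.7, -54.6,  33.4,  20.3, 161.9]), 'OK', 'j4 r,z 0.22 0.41')
50 50 (array([ 29.2, -24.5, -43.8,  32.6,  13.2, 163.8]), 'OK', 'j4 r,z 0.33 0.41') (array([ 26.4, -34.4, -42.7,  44.1,  14.9, 161.5]), 'OK', 'j4 r,z 0.28 0.47')
65 20 (array([ 14.6, -22.5, -63.3, -11.1,  46.4, 157.6]), 'OK', 'j4 r,z 0.26 0.24') (array([  4.8, -36.5, -65.5,   7.2,  54.7, 149.1]), 'OK', 'j4 r,z 0.22 0.28')
65 30 (array([ 17.1, -25.2, -55.9,  10. ,  40. , 151. ]), 'OK', 'j4 r,z 0.29 0.31') (array([  8.7, -36.1, -56. ,  26.2,  46.1, 143.1]), 'OK', 'j4 r,z 0.25 0.36')
65 
[... 4470 characters left out ...]
9, -78.5, 15.6, 29.2, 105.7]) ('LIMIT', [-21.1, 24.0, -77.2, -117.1, 27.8, 76.7])
40 50 ('OK', [-25.2, -22.3, -31.1, 61.8, 35.7, 121.1]) ('LIMIT', [-5.1, -76.7, -74.8, 24.4, -0.7, 110.7]) ('LIMIT', [-3.6, 38.0, -73.9, -130.8, -3.4, 72.1])
60 20 ('OK', [-38.0, 6.4, -20.2, 84.2, 68.5, 67.8]) ('OK', [-39.8, -22.4, -54.2, 20.3, 77.5, 66.9]) ('LIMIT', [-39.9, 33.2, -55.1, -133.2, 78.2, 110.7])
60 35 ('OK', [-33.6, -2.7, -20.5, 77.3, 54.8, 83.7]) ('OK', [-35.3, -43.9, -65.3, 13.0, 59.5, 84.8]) ('LIMIT', [-35.4, 31.9, -65.5, -126.2, 59.8, 94.5])
60 50 ('OK', [-27.2, -6.9, -17.9, 76.6, 39.9, 93.6]) ('LIMIT', [-25.3, -62.4, -69.9, 20.7, 35.9, 92.9]) ('LIMIT', [-25.1, 38.3, -69.9, -131.7, 35.5, 87.5])
```

```bash
python3 - <<'E'
from h import *
G=np.array([.487,.350,.063]); S=np.array([.515,-.017,0]); ty=np.array([.1253,.9921,0])
for h,pt in((83,30),(83,25),(75,30)):
    R0=side(h,pt,-1);z=R0.as_matrix()[:,2]
    print('grasp',h,pt,*[ik(G+(.026-b)*z+[0,0,u],R0)[:2] for b,u in((0,0),(.09,0),(.09,.05),(0,.12))])
    P=S-.03*ty+[0,0,.14]
    for f in(.33,.66,1): print('fly',f,ik(G+[0,0,.12]+f*(P+[0,0,.04]-G-[0,0,.12])+.026*z,R0)[:2])
    for t in(0,30,60,90,110,120):
        Rr=R0*Ro.from_euler('y',t,degrees=True); zz=Rr.as_matrix()[:,2]
        print(t,ik(P+.026*zz,Rr),(R0.inv().apply([0,0,1])).round(2),(Rr.apply(R0.inv().apply([0,0,1]))).round(2))
p,R,o=cur()
R0=side(83,30,-1);z=R0.as_matrix()[:,2];pre=G+(.026-.09)*z
print(pre, ik(pre+[0,0,.05],R0)); plan(pre+[0,0,.05],R0,8)
for k in(.25,.5,.75):
    from scipy.spatial.transform import Slerp
    print(ik(p+k*(pre+[0,0,.05]-p),Slerp([0,1],Ro.concatenate([R,R0]))(k)))
E
```

```text
grasp 83 30 (array([ 11.6,  -9.4, -40.3,  30.1,  55.1, 124. ]), 'OK') (array([  2.1, -11.2, -34.9,  50.9,  58.8, 107.8]), 'OK') (array([  2.1, -13.4, -31. ,  57.1,  58.8, 107.8]), 'OK') (array([ 11.6, -15.8, -31.5,  45.3,  55.1, 124. ]), 'OK')
fly 0.33 (array([ -4.6,  -7.6, -22.8,  70.6,  59.9,  94.8]), 'OK')
fly 0.66 (array([-19.6,   6. , -10.4,  94.2,  57.7,  65.9]), 'OK')
fly 1 (array([-32.3,  20.2,   4.1, 110.4,  51.6,  46.7]), 'OK')
0 (array([-32.3,  21.5,   1.3, 106.3,  51.6,  46.7]), 'OK', 'j4 r,z 0.65 0.41') [ 0.87  0.   -0.5 ] [-0.  0.  1.]
30 (array([ -35.8,   47.3,    7.5, -219.9,   61.2,    0. ]), 'LIMIT', 'j4 r,z 0.73 0.14') [ 0.87  0.   -0.5 ] [-0.06 -0.5   0.87]
60 (array([ -32.3,   67.4,    4.1, -189.7,   51.6,  -46.7]), 'LIMIT', 'j4 r,z 0.65 -0.13') [ 0.87  0.   -0.5 ] [-0.11 -0.86  0.5 ]
90 (array([ -21.5,   79. ,    0.5, -176.8,   28.9,  -73.3]), 'LIMIT', 'j4 r,z 0.55 -0.26') [ 0.87  0.   -0.5 ] [-0.12 -0.99  0.  ]
110 (array([-1.100e+01,  8.290e+01, -1.000e-01, -1.737e+02,  1.000e+01,
       -8.590e+01]), 'LIMIT', 'j4 r,z 0.52 -0.30') [ 0.87  0.   -0.5 ] [-0.11 -0
[... 2456 characters left out ...]
2.6,   -1.5, -173.4,   10. ,  -94.1]), 'LIMIT', 'j4 r,z 0.51 -0.30') [ 0.87  0.   -0.5 ] [-0.24 -0.91 -0.34]
120 (array([-5.200e+00,  8.340e+01,  1.000e-01, -1.733e+02,  0.000e+00,
       -9.980e+01]), 'LIMIT', 'j4 r,z 0.51 -0.30') [ 0.87  0.   -0.5 ] [-0.22 -0.84 -0.5 ]
[0.48024532 0.29498751 0.095     ] (array([  2.1, -13.4, -31. ,  57.1,  58.8, 107.8]), 'OK', 'j4 r,z 0.41 0.45')
8 rows travel [3.0, -1.4, -1.8] twist [0.0591, -0.0145, -0.0322] |t|3.8 |r|3.9deg
(array([  6.4, -40.5, -58.9,  19.9,  46.8, 150.6]), 'OK', 'j4 r,z 0.23 0.35')
(array([  4. , -32. , -50.6,  29.9,  53.2, 137.9]), 'OK', 'j4 r,z 0.28 0.38')
(array([  2.6, -22.8, -41.2,  42.7,  57.2, 123.3]), 'OK', 'j4 r,z 0.34 0.42')
```

```bash
python3 - <<'E'
from h import *
S=np.array([.515,-.017,0]); ty=np.array([.1253,.9921,0])
for h,pt in((83,30),(75,30)):
    R0=side(h,pt,-1); P=S-.03*ty+[0,0,.14]
    for t in(0,30,60,90,110,125):
        Rr=R0*Ro.from_euler('y',-t,degrees=True); zz=Rr.as_matrix()[:,2]
        print(t,ik(P+.026*zz,Rr),(Rr.apply(R0.inv().apply([0,0,1]))).round(2))
E
python3 -m crank '[{"gripper":85,"travel":[3,-1.4,-1.8],"twist":[0.0591,-0.0145,-0.0322]},{"gripper":85,"travel":[3,-1.4,-1.8],"twist":[0.0591,-0.0145,-0.0322]},{"gripper":85,"travel":[3,-1.4,-1.8],"twist":[0.0591,-0.0145,-0.0322]},{"gripper":85,"travel":[3,-1.4,-1.8],"twist":[0.0591,-0.0145,-0.0322]},{"gripper":85,"travel":[3,-1.4,-1.8],"twist":[0.0591,-0.0145,-0.0322]},{"gripper":85,"travel":[3,-1.4,-1.8],"twist":[0.0591,-0.0145,-0.0322]},{"gripper":85,"travel":[3,-1.4,-1.8],"twist":[0.0591,-0.0145,-0.0322]},{"gripper":85,"travel":[3,-1.4,-1.8],"twist":[0.0591,-0.0145,-0.0322]},{"gripper":85,"travel":[0,0,0],"twist":[0,0,0]}]'
python3 - <<'E'
from h import *
G=np.array([.487,.350,.063]);R0=side(83,30,-1);z=R0.as_matrix()[:,2];pre=G+(.026-.09)*z
p,R,o=cur(); print(o['q'].round(1)); plan(pre,R0,3); plan(pre+.09*z,R0,4,(pre,R0))
E
```

```text
0 (array([-32.3,  21.5,   1.3, 106.3,  51.6,  46.7]), 'OK', 'j4 r,z 0.65 0.41') [-0.  0.  1.]
30 (array([-21.5,   4.4,  -3.7,  90.1,  28.9,  73.3]), 'OK', 'j4 r,z 0.55 0.54') [0.06 0.5  0.87]
60 (array([-5.2, -0.9, -4.6, 86.3,  0. , 91.8]), 'OK', 'j4 r,z 0.51 0.58') [0.11 0.86 0.5 ]
90 (array([ 10.8,   6.2,  -1.9,  91.9, -28.4, 110.4]), 'OK', 'j4 r,z 0.56 0.54') [0.12 0.99 0.  ]
110 (array([ 18.4,  17.2,   2. , 101.9, -43.8, 126.5]), 'OK', 'j4 r,z 0.63 0.46') [ 0.11  0.93 -0.34]
125 (array([ 22.1,  28.2,   5.8, 113.8, -52.3, 142.8]), 'OK', 'j4 r,z 0.69 0.37') [ 0.1   0.81 -0.57]
0 (array([-33.7,  14.7,  -6.1,  98.2,  55.1,  56. ]), 'OK', 'j4 r,z 0.60 0.42') [-0.  0.  1.]
30 (array([-22. ,   0.2,  -8. ,  85.9,  29.8,  82. ]), 'OK', 'j4 r,z 0.52 0.54') [0.13 0.48 0.87]
60 (array([-5.2, -0.9, -4.6, 86.3,  0. , 99.8]), 'OK', 'j4 r,z 0.51 0.58') [0.22 0.84 0.5 ]
90 (array([ 10. ,  10.1,   2.3,  95.9, -26.9, 118.3]), 'OK', 'j4 r,z 0.59 0.54') [0.26 0.97 0.  ]
110 (array([ 16.9,  22.7,   8.3, 107.9, -40.5, 134.1]), 'OK', 'j4 r,z 0.67 0.45') [ 0.24  0.91 -0.34]
125 (array([ 20.2,  33.9,  13. , 120.1, -47.8, 149.1]), 'OK', 'j4 r,z 0.73 0.36') [ 0.21  0.79 -0.57]
time: 5.92
ee_pos: [0.4821, 0.2942, 0.1451]
tcp_rot: [-180.0, -60.0, 82.8]
wrist_force: [0.6, 0.5, -1.0]
opening: 0.0848
grasp_force: 0.0
[  2.  -13.2 -30.8  57.   58.8 107.8]
3 rows travel [-14.4, -0.7, 8.5] twist [0.0007, -0.0001, -0.0005] |t|16.7 |r|0.0deg
4 rows travel [0.0, -0.0, 22.5] twist [0.0, 0.0, 0.0] |t|22.5 |r|0.0deg
```

```bash
python3 -m crank '[{"gripper":85,"travel":[-14.4,-0.7,8.5],"twist":[0,0,0]},{"gripper":85,"travel":[-14.4,-0.7,8.5],"twist":[0,0,0]},{"gripper":85,"travel":[-14.4,-0.7,8.5],"twist":[0,0,0]},{"gripper":85,"travel":[0,0,22.5],"twist":[0,0,0]},{"gripper":85,"travel":[0,0,22.5],"twist":[0,0,0]},{"gripper":85,"travel":[0,0,22.5],"twist":[0,0,0]},{"gripper":85,"travel":[0,0,22.5],"twist":[0,0,0]},{"gripper":85,"travel":[0,0,0],"twist":[0,0,0]}]' 30
python3 shot.py w5
python3 - <<'E'
from h import *
import cv2
p,R,o=cur(); print(p,p-.026*R.as_matrix()[:,2],proj('',[.487,.35,.098],cal('w5')),proj('',p,cal('w5')))
E
```

```text
time: 6.92
ee_pos: [0.4869, 0.3732, 0.0478]
tcp_rot: [-179.9, -60.0, 82.9]
wrist_force: [0.3, -1.0, -0.2]
opening: 0.085
grasp_force: 0.0
[0.48741676 0.37273178 0.0486308 ] [0.48467196 0.35038831 0.06163985] [333.53062431 208.27139627] [327.28135134 231.45717233]
```

View pics/w5.png

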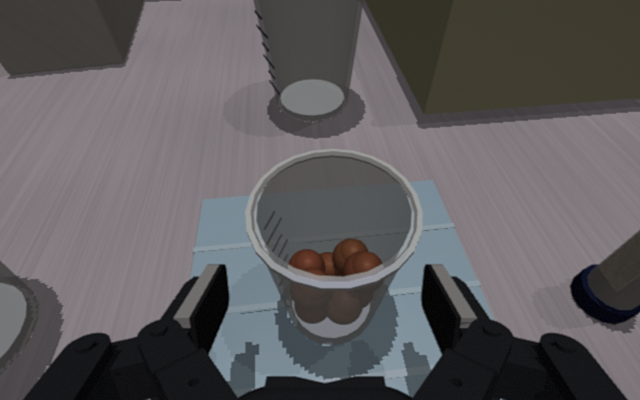

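The beaker is centred between the pads, with its rim centre at (333,217). Now I'll grip it and lift.

```bash
python3 -m crank '[{"gripper":72,"travel":[0,0,0],"twist":[0,0,0]},{"gripper":60,"travel":[0,0,0],"twist":[0,0,0]},{"gripper":55,"travel":[0,0,0],"twist":[0,0,0]},{"gripper":55,"travel":[0,0,0],"twist":[0,0,0]},{"gripper":55,"travel":[0,0,0],"twist":[0,0,0]}]' 30
python3 - <<'E'
from h import *
p,R,o=cur(); print(o['opening'],o['grasp_force'],p.round(4),R.as_euler('xyz',degrees=True).round(2))
np.save('grasp_p.npy',p); np.save('grasp_R.npy',R.as_matrix())
S=np.array([.515,-.017,0]); ty=np.array([.1253,.9921,0])
z=R.as_matrix()[:,2]; plan(p+[0,0,.13],R,4)
P=S-.03*ty+[0,0,.20]+.026*z; plan(P,R,9,(p+[0,0,.13],R))
plan(P-[0,0,.06],R,2,(P,R))
E
```

```text
time: 7.6
ee_pos: [0.4893, 0.3725, 0.051]
tcp_rot: [179.7, -60.1, 83.2]
wrist_force: [-0.7, -3.8, 5.8]
opening: 0.0587
grasp_force: 29.8
0.05868006468664111 29.770057249750153 [0.4893 0.3725 0.051 ] [179.72 -60.07  83.16]
4 rows travel [28.2, 0.1, -16.2] twist [0.0, 0.0, 0.0] |t|32.5 |r|0.0deg
9 rows travel [-21.1, 8.2, -38.0] twist [0.0, 0.0, 0.0] |t|44.2 |r|0.0deg
2 rows travel [-26.0, -0.1, 15.0] twist [0.0, 0.0, 0.0] |t|30.0 |r|0.0deg
```

```bash
python3 shot.py w6; python3 - <<'E'
from h import *
import cv2
im=bot.camera('side'); a=cv2.resize(im[110:230,270:430,::-1],(400,300),interpolation=cv2.INTER_CUBIC)
b=cv2.resize(cv2.imread('pics/w6.png'),(400,250)); c=np.zeros((300,800,3),np.uint8); c[:,:400]=a; c[:250,400:]=b
cv2.imwrite('pics/m6.png',c)
E
```

```text
(no output)
```

View pics/m6.png

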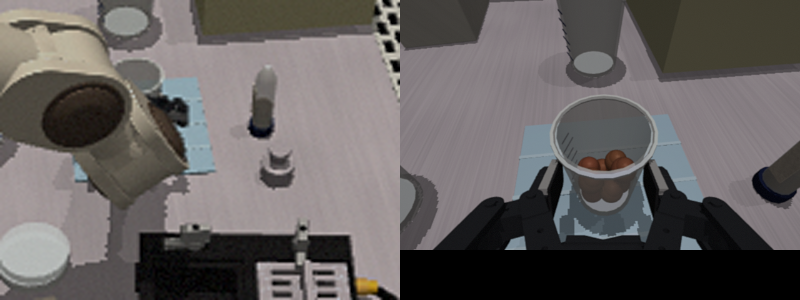

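Upright and held between the pads. Next is a small test lift.

```bash
python3 -m crank '[{"gripper":55,"travel":[17,0,-10],"twist":[0,0,0]},{"gripper":55,"travel":[17,0,-10],"twist":[0,0,0]},{"gripper":55,"travel":[0,0,0],"twist":[0,0,0]}]' 40
python3 shot.py w7
python3 - <<'E'
from h import *
import cv2
p,R,o=cur(); print(o['opening'],o['grasp_force'],p.round(4),o['wrist_force'])
def rim(n):
    im=cv2.cvtColor(cv2.imread(f'pics/{n}.png'),cv2.COLOR_BGR2GRAY)
    return im
a,b=rim('w6'),rim('w7')
# track the beaker rim patch between pictures
t=a[150:300,235:430]; r=cv2.matchTemplate(b,t,cv2.TM_CCOEFF_NORMED); print(cv2.minMaxLoc(r),'from (235,150)')
E
```

```text
time: 8.07
ee_pos: [0.4895, 0.3723, 0.0908]
tcp_rot: [179.6, -60.0, 83.3]
wrist_force: [1.1, -0.2, -0.5]
opening: 0.0551
grasp_force: 0.0
0.05522004402715994 0.0 [0.4889 0.3722 0.0894] [ 0.26039794  0.94097378 -0.71354062]
(-0.44554030895233154, 0.4274146556854248, (105, 47), (235, 164)) from (235,150)
```

```bash
python3 - <<'E'
from h import *
import cv2
np.set_printoptions(precision=4,suppress=True)
for n in('top','side'): cv2.imwrite(f'pics/{n}8.png',bot.camera(n)[:,:,::-1])
def reb(im,box):
    x,y,w,h=box;s=im[y:y+h,x:x+w].astype(int); m=((s[:,:,2]-s[:,:,0]>35)&(s[:,:,2]-s[:,:,1]>20)).astype(np.uint8)
    n,l,st,c=cv2.connectedComponentsWithStats(m); return [(st[i][:5]+[x,y,0,0,0]).tolist()+[(c[i]+[x,y]).round(1).tolist()] for i in range(1,n) if st[i][4]>3]
for n,b in(('top',(200,120,220,170)),('side',(200,110,240,190))):
    for k in('0','8'): print(n,k,reb(cv2.imread(f'pics/{n}{k}.png'),b))
for n in('w5','w6','w7'): print(n,reb(cv2.imread(f'pics/{n}.png'),(150,80,350,300)))
c=np.zeros((600,800,3),np.uint8)
c[:400,:640]=cv2.imread('pics/w7.png')
t=cv2.imread('pics/top8.png')[150:230,205:300]; c[400:600,:238]=cv2.resize(t,(238,200),interpolation=cv2.INTER_CUBIC)
s=cv2.imread('pics/side8.png')[120:200,280:390]; c[400:600,240:515]=cv2.resize(s,(275,200),interpolation=cv2.INTER_CUBIC)
cv2.imwrite('pics/m8.png',c)
E
```

```text
top 0 [[343, 120, 5, 3, 13, [345.2, 120.8]], [377, 120, 6, 7, 32, [379.1, 123.4]], [243, 180, 12, 13, 95, [247.9, 186.3]]]
top 8 [[343, 120, 5, 3, 12, [345.2, 120.8]], [377, 120, 6, 7, 33, [379.2, 123.3]], [243, 184, 11, 12, 71, [247.8, 188.4]]]
side 0 [[412, 221, 9, 7, 47, [416.1, 223.8]], [416, 253, 10, 7, 54, [420.7, 256.3]]]
side 8 [[412, 221, 9, 7, 48, [416.0, 223.8]], [416, 253, 10, 8, 55, [420.7, 256.3]]]
w5 [[334, 239, 47, 35, 1031, [355.0, 256.5]], [290, 250, 45, 25, 807, [313.3, 261.9]]]
w6 [[329, 240, 44, 31, 871, [348.0, 255.5]], [286, 251, 45, 22, 682, [308.6, 261.7]]]
w7 [[270, 278, 77, 42, 2109, [308.6, 299.4]], [303, 316, 10, 5, 29, [307.1, 318.7]]]
```

View pics/m8.png

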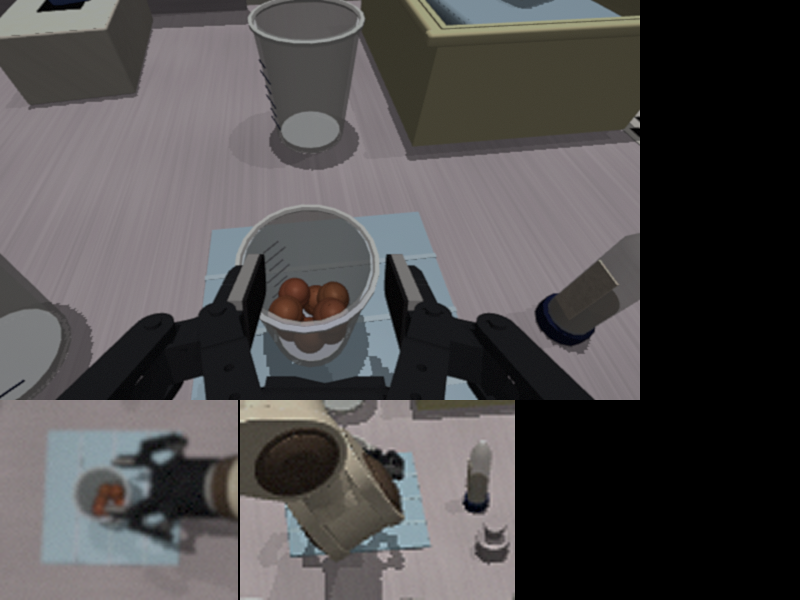

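The wrist view shows the beaker slipped free but still upright on the pad with all its pebbles inside, rim centre about (308,268). The pads end at about v=255, too short of the axis. I'll measure how deep the pads reach.

```bash
python3 - <<'E'
from h import *
np.set_printoptions(precision=4,suppress=True)
p0,R,o=cur(); c=cal('w7'); z=R.as_matrix()[:,2]; y=R.as_matrix()[:,1]; 
for s in(0,.01,.02,.03,.04,.05): print(s,[proj('',p0-s*z+k*y,c).round(0) for k in(-.0275,.0275)])
c5=cal('w5');R5=Ro.from_euler('xyz',[180,-60,82.9],degrees=True);z=R5.as_matrix()[:,2];y=R5.as_matrix()[:,1];p5=np.array([.4874,.3727,.0486])
for s in(0,.01,.02,.03,.04,.05): print(s,[proj('',p5-s*z+k*y,c5).round(0) for k in(-.0425,.0425)])
print('rim7',ray('',308,268,.098,c),ray('',245,268,.098,c),ray('',372,268,.098,c),ray('',308,207,.098,c),ray('',308,328,.098,c),'base',ray('',311,340,.003,c))
print('rim5',ray('',333,217,.098,c5),ray('',333,151,.098,c5),ray('',333,284,.098,c5))
E
```

```text
0 [array([277., 235.]), array([371., 235.])]
0.01 [array([275., 243.]), array([373., 243.])]
0.02 [array([273., 251.]), array([376., 251.])]
0.03 [array([270., 260.]), array([379., 261.])]
0.04 [array([267., 271.]), array([382., 271.])]
0.05 [array([263., 283.]), array([385., 283.])]
0 [array([254., 231.]), array([401., 232.])]
0.01 [array([251., 239.]), array([404., 239.])]
0.02 [array([247., 248.]), array([408., 248.])]
0.03 [array([242., 257.]), array([413., 257.])]
0.04 [array([237., 267.]), array([418., 268.])]
0.05 [array([232., 279.]), array([424., 279.])]
rim7 [0.4765 0.3459 0.098 ] [0.4444 0.3499 0.098 ] [0.5092 0.3419 0.098 ] [0.4803 0.3862 0.098 ] [0.4737 0.3154 0.098 ] base [0.4751 0.3415 0.003 ]
rim5 [0.4861 0.3454 0.098 ] [0.4918 0.3864 0.098 ] [0.4819 0.3152 0.098 ]
```

```bash
python3 - <<'E'
from h import *
np.set_printoptions(precision=4,suppress=True)
p,R,o=cur(); X,Y,Z=R.as_matrix().T; c=cal('w7')
print('tips top', ray('top',205+118/2.5,150+60/2.5,p[2]+.01),ray('top',205+105/2.5,150+120/2.5,p[2]+.01),'TCP',p)
for s in(0,.01,.02,.03,.04): print(s,[proj('',p-s*Z+k*Y+.011*X,c).round(0) for k in(-.0275,.0275)])
print('lower'); 
for s in(0,.01,.02,.03,.04): print(s,[proj('',p-s*Z+k*Y-.011*X,c).round(0) for k in(-.0275,.0275)])
im=bot.camera('top'); g=im.mean(2)[160:215,225:300].astype(int)
for r in g[::3,::3]: print(*['%3d'%v for v in r])
E
```

```text
tips top [0.523  0.3307 0.0981] [0.4428 0.3454 0.0981] TCP [0.4882 0.3721 0.0881]
0 [array([277., 218.]), array([372., 218.])]
0.01 [array([274., 224.]), array([374., 225.])]
0.02 [array([272., 232.]), array([377., 232.])]
0.03 [array([269., 241.]), array([380., 241.])]
0.04 [array([266., 250.]), array([383., 251.])]
lower
0 [array([278., 252.]), array([370., 252.])]
0.01 [array([276., 260.]), array([372., 260.])]
0.02 [array([274., 269.]), array([375., 269.])]
0.03 [array([271., 279.]), array([378., 279.])]
0.04 [array([268., 291.]), array([381., 291.])]
131 131 131 133 132 132 133 132 134 134 133 135 134 134 135 137 137 137 135 135 135 136 134 130 134
146 149 148 150 148 152 151 154 154 152 153 157 152 149 148 133 113 119 132 137 136 134 133 135 133
148 150 148 151 156 154 154 155 152 156 155 155 112  68  40  25  27  32  69 136 134 132 132 132 130
149 150 151 153 148 155 152 155 157 158 157 155  71  15  17  44  60  53 110 135 133 135 131 132 130
150 152 151 152 151 154 154 153 156 110  94  90  26  31 143 155 110  33 102 117 119 114 117 123 107
152 151 149 152 135 153 153 155 124  8
[... 661 characters left out ...]

153 152 154 153 150 120  83  95  77  39  31  23  22  94 110  68  26  23  35  27  30  30  33  29  43
155 155 152 155 155 150 137 102  92  81  68  31  44  99  94  63  45  72  71  68  71  78  81  78  78
155 155 153 156 155 149 143 143 136 111 130  79  48  30  32  37  77 119  82  73  72  70  71  71  80
154 158 155 157 153 148 143 144 144 146 146 146 154 120  64  38  49 106  87  77 113 112 117 114 109
154 155 156 156 157 156 145 145 149 144 142 147 156 155 146 104  83  78  70 103 122 120 121 120 123
154 155 156 156 155 156 151 159 150 147 146 147 150 150 156 150 146 114  92 100 120 121 121 121 120
149 146 148 148 145 156 155 156 156 157 151 149 148 145 145 148 146 120 120 123 119 119 121 120 118
```

```bash
python3 - <<'E'
from h import *
np.set_printoptions(precision=4,suppress=True)
p,R,o=cur(); X,Y,Z=R.as_matrix().T; c=cal('w7')
for s in(.06,.073,.09,.105,.12): print(s,[(xo,proj('',p-s*Z+xo*X,c).round(0)[1],np.ptp([proj('',p-s*Z+xo*X+k*Y,c)[0] for k in(-.0425,.0425)]).round(0)) for xo in(0,.02,.038)])
c=bot.calibration('wrist');T=c['camera_from_world'];C=-T[:3,:3].T@T[:3,3]; print(R.inv().apply(C-p))
for s in(.03,.04,.05,.06):print(s,'upper/lower left pad',proj('',p-s*Z-.0275*Y+.011*X,cal('w7')),proj('',p-s*Z-.0275*Y-.011*X,cal('w7')))
E
```

```text
0.06 [(0, np.float64(296.0), np.float64(201.0)), (0.02, np.float64(254.0), np.float64(210.0)), (0.038, np.float64(213.0), np.float64(220.0))]
0.073 [(0, np.float64(316.0), np.float64(220.0)), (0.02, np.float64(271.0), np.float64(231.0)), (0.038, np.float64(226.0), np.float64(242.0))]
0.09 [(0, np.float64(349.0), np.float64(250.0)), (0.02, np.float64(299.0), np.float64(265.0)), (0.038, np.float64(249.0), np.float64(280.0))]
0.105 [(0, np.float64(387.0), np.float64(285.0)), (0.02, np.float64(332.0), np.float64(304.0)), (0.038, np.float64(276.0), np.float64(324.0))]
0.12 [(0, np.float64(436.0), np.float64(330.0)), (0.02, np.float64(376.0), np.float64(357.0)), (0.038, np.float64(313.0), np.float64(384.0))]
[ 0.0846 -0.0009 -0.1821]
0.03 upper/lower left pad [268.5801 240.8029] [270.7057 279.346 ]
0.04 upper/lower left pad [265.3097 250.3732] [267.6951 290.686 ]
0.05 upper/lower left pad [261.6289 261.1444] [264.3238 303.3847]
0.06 upper/lower left pad [257.4553 273.3578] [260.5228 317.7017]
```

The far ends of the pads sit about 45 mm behind the reported TCP. The wrist view, the top view and the chord width at the slip all agree on that, so I'll approach that much deeper. The beaker axis is now at (.477,.350). I'll back off, open and re-approach.

```bash
python3 - <<'E'
from h import *
p,R,o=cur(); X,Y,Z=R.as_matrix().T
R0=side(83,30,-1);z=R0.as_matrix()[:,2];G=np.array([.477,.350,.063]); g=G+.060*z
a=p-.06*Z; plan(g-.10*z,R0,4,(a,R)); plan(g,R0,5,(g-.1*z,R0)); print(g,ik(g,R0),ik(g-.1*z,R0))
E
python3 -m crank '[{"gripper":55,"travel":[0,0,-30],"twist":[0,0,0]},{"gripper":55,"travel":[0,0,-30],"twist":[0,0,0]},{"gripper":85,"travel":[0,0,0],"twist":[0,0,0]},{"gripper":85,"travel":[0,0,0],"twist":[0,0,0]}]' 40
python3 - <<'E'
from h import *
R0=side(83,30,-1);z=R0.as_matrix()[:,2];G=np.array([.477,.350,.063]); g=G+.060*z; plan(g-.10*z,R0,4)
E
```

```text
4 rows travel [-8.3, -2.1, 3.1] twist [0.0003, 0.0002, -0.0003] |t|9.1 |r|0.0deg
5 rows travel [-0.0, 0.0, 20.0] twist [0.0, 0.0, 0.0] |t|20.0 |r|0.0deg
[0.48333252 0.40157421 0.033     ] (array([ 15.3,  -8.8, -42.7,  22.8,  53.2, 129.4]), 'OK', 'j4 r,z 0.39 0.32') (array([  4.8, -12.8, -38. ,  45.2,  58. , 112.7]), 'OK', 'j4 r,z 0.39 0.38')
time: 8.78
ee_pos: [0.4821, 0.3208, 0.1182]
tcp_rot: [-180.0, -60.0, 82.9]
wrist_force: [0.1, -0.3, -1.3]
opening: 0.0848
grasp_force: 0.0
4 rows travel [-8.4, -2.1, 3.0] twist [0.0004, 0.0001, -0.0002] |t|9.2 |r|0.0deg
```

```bash
python3 -m crank '[{"gripper":85,"travel":[-8.4,-2.1,3],"twist":[0,0,0]},{"gripper":85,"travel":[-8.4,-2.1,3],"twist":[0,0,0]},{"gripper":85,"travel":[-8.4,-2.1,3],"twist":[0,0,0]},{"gripper":85,"travel":[-8.4,-2.1,3],"twist":[0,0,0]},{"gripper":85,"travel":[0,0,20],"twist":[0,0,0]},{"gripper":85,"travel":[0,0,20],"twist":[0,0,0]},{"gripper":85,"travel":[0,0,20],"twist":[0,0,0]},{"gripper":85,"travel":[0,0,20],"twist":[0,0,0]},{"gripper":85,"travel":[0,0,20],"twist":[0,0,0]},{"gripper":85,"travel":[0,0,0],"twist":[0,0,0]}]' 30
python3 -m crank '[{"gripper":74,"travel":[0,0,0],"twist":[0,0,0]},{"gripper":66,"travel":[0,0,0],"twist":[0,0,0]},{"gripper":60,"travel":[0,0,0],"twist":[0,0,0]},{"gripper":55,"travel":[0,0,0],"twist":[0,0,0]},{"gripper":55,"travel":[0,0,0],"twist":[0,0,0]}]' 30
```

```text
time: 10.02
ee_pos: [0.4827, 0.4017, 0.0328]
tcp_rot: [-179.9, -60.0, 82.9]
wrist_force: [-0.4, 0.1, -0.3]
opening: 0.0848
grasp_force: 0.0
time: 10.65
ee_pos: [0.4843, 0.4014, 0.035]
tcp_rot: [179.7, -60.0, 83.1]
wrist_force: [1.6, -0.2, 3.6]
opening: 0.0672
grasp_force: 33.2
```

The opening of 67 mm matches the beaker's width there. Lift and check.

```bash
python3 -m crank '[{"gripper":55,"travel":[17.3,0,-10],"twist":[0,0,0]},{"gripper":55,"travel":[17.3,0,-10],"twist":[0,0,0]},{"gripper":55,"travel":[0,0,0],"twist":[0,0,0]}]' 40
python3 shot.py w9
python3 - <<'E'
from h import *
import cv2
p,R,o=cur(); print(o['opening'],o['grasp_force'],p.round(4),R.as_euler('xyz',degrees=True).round(1),o['wrist_force'])
Rm=R; z=R.as_matrix()[:,2]; S=np.array([.515,-.017,0]); ty=np.array([.1253,.9921,0])
p1=p+[0,0,.09]; plan(p1,R,2)
P=S-.03*ty+[0,0,.20]+.060*z; plan(P,R,9,(p1,R))
plan(P-[0,0,.06],R,2,(P,R)); print(ik(P,R)[:2])
for t in(0,40,80,110,120):
    Rr=R*Ro.from_euler('y',-t,degrees=True); print(t,ik(S-.03*ty+[0,0,.14]+.06*Rr.as_matrix()[:,2],Rr))
E
```

```text
time: 11.02
ee_pos: [0.4843, 0.4013, 0.075]
tcp_rot: [179.7, -60.0, 83.2]
wrist_force: [0.8, -0.2, -1.6]
opening: 0.0665
grasp_force: 44.4
0.0664931442732196 44.39593281803354 [0.4837 0.4011 0.0736] [179.9 -60.   83. ] [-0.04771355  0.39742657 -1.48866572]
2 rows travel [39.0, 0.0, -22.5] twist [0.0, 0.0, 0.0] |t|45.0 |r|0.0deg
9 rows travel [-21.0, 9.2, -37.8] twist [0.0, 0.0, 0.0] |t|44.2 |r|0.0deg
2 rows travel [-26.0, -0.0, 15.0] twist [0.0, 0.0, 0.0] |t|30.0 |r|0.0deg
(array([-29.5,  17.4,   1.5, 107.4,  53.2,  50.5]), 'OK')
0 (array([-29.5,  19.6,  -2.7, 101.1,  53.2,  50.5]), 'OK', 'j4 r,z 0.63 0.39')
40 (array([-15.2,   1. ,  -8.2,  83.7,  19.8,  81.4]), 'OK', 'j4 r,z 0.53 0.53')
80 (array([  4.7,   2.3,  -6.9,  85. , -19.6, 102.6]), 'OK', 'j4 r,z 0.53 0.53')
110 (array([ 16. ,  15.7,  -2. ,  97.3, -44.8, 123.6]), 'OK', 'j4 r,z 0.62 0.44')
120 (array([ 18.5,  22.5,   0.5, 104.8, -51.4, 133.8]), 'OK', 'j4 r,z 0.66 0.39')
```

```bash
python3 -m crank '[{"gripper":55,"travel":[39,0,-22.5],"twist":[0,0,0]},{"gripper":55,"travel":[39,0,-22.5],"twist":[0,0,0]},{"gripper":55,"travel":[-21,9.2,-37.8],"twist":[0,0,0]},{"gripper":55,"travel":[-21,9.2,-37.8],"twist":[0,0,0]},{"gripper":55,"travel":[-21,9.2,-37.8],"twist":[0,0,0]},{"gripper":55,"travel":[-21,9.2,-37.8],"twist":[0,0,0]},{"gripper":55,"travel":[-21,9.2,-37.8],"twist":[0,0,0]},{"gripper":55,"travel":[-21,9.2,-37.8],"twist":[0,0,0]},{"gripper":55,"travel":[-21,9.2,-37.8],"twist":[0,0,0]},{"gripper":55,"travel":[-21,9.2,-37.8],"twist":[0,0,0]},{"gripper":55,"travel":[-21,9.2,-37.8],"twist":[0,0,0]},{"gripper":55,"travel":[0,0,0],"twist":[0,0,0]}]' 40
python3 - <<'E'
from h import *
S=np.array([.515,-.017,0]); ty=np.array([.1253,.9921,0])
p,R,o=cur(); z=R.as_matrix()[:,2]; print(o['opening'],o['grasp_force'],(p-.06*z).round(4))
P=S-.03*ty+[0,0,.14]+.06*z; plan(P,R,3)
def pose(t,g): Rr=R*Ro.from_euler('y',-t,degrees=True); return S-.03*ty+g+.06*Rr.as_matrix()[:,2],Rr
A=pose(0,[0,0,.14]);B=pose(66,[0,0,.14]);C=pose(118,[0,0,.14])
plan(*B,8,A);plan(*C,20,B)
E
```

```text
time: 12.58
ee_pos: [0.5182, 0.0024, 0.1681]
tcp_rot: [-179.7, -60.0, 82.5]
wrist_force: [0.8, -0.3, -1.8]
opening: 0.0663
grasp_force: 45.1
0.06629891572955551 45.08080455666459 [ 0.5117 -0.0492  0.198 ]
3 rows travel [-16.4, -0.2, 10.3] twist [0.0, 0.0, 0.0] |t|19.4 |r|0.0deg
8 rows travel [-8.6, 0.0, -0.6] twist [-0.0, -0.144, 0.0] |t|8.6 |r|8.3deg
20 rows travel [-2.7, -0.0, -0.1] twist [0.0, -0.0454, -0.0] |t|2.7 |r|2.6deg
```

```bash
python3 -m crank '[{"gripper":55,"travel":[-16.4,0,10.3],"twist":[0,0,0]},{"gripper":55,"travel":[-16.4,0,10.3],"twist":[0,0,0]},{"gripper":55,"travel":[-16.4,0,10.3],"twist":[0,0,0]},{"gripper":55,"travel":[-8.6,0,-0.6],"twist":[0,-0.144,0]},{"gripper":55,"travel":[-8.6,0,-0.6],"twist":[0,-0.144,0]},{"gripper":55,"travel":[-8.6,0,-0.6],"twist":[0,-0.144,0]},{"gripper":55,"travel":[-8.6,0,-0.6],"twist":[0,-0.144,0]},{"gripper":55,"travel":[-8.6,0,-0.6],"twist":[0,-0.144,0]},{"gripper":55,"travel":[-8.6,0,-0.6],"twist":[0,-0.144,0]},{"gripper":55,"travel":[-8.6,0,-0.6],"twist":[0,-0.144,0]},{"gripper":55,"travel":[-8.6,0,-0.6],"twist":[0,-0.144,0]}]' 40
python3 -m crank '[{"gripper":55,"travel":[-2.7,0,-0.1],"twist":[0,-0.0454,0]},{"gripper":55,"travel":[-2.7,0,-0.1],"twist":[0,-0.0454,0]},{"gripper":55,"travel":[-2.7,0,-0.1],"twist":[0,-0.0454,0]},{"gripper":55,"travel":[-2.7,0,-0.1],"twist":[0,-0.0454,0]},{"gripper":55,"travel":[-2.7,0,-0.1],"twist":[0,-0.0454,0]},{"gripper":55,"travel":[-2.7,0,-0.1],"twist":[0,-0.0454,0]},{"gripper":55,"travel":[-2.7,0,-0.1],"twist":[0,-0.0454,0]},{"gripper":55,"travel":[-2.7,0,-0.1],"twist":[0,-0.0454,0]},{"gripper":55,"travel":[-2.7,0,-0.1],"twist":[0,-0.0454,0]},{"gripper":55,"travel":[-2.7,0,-0.1],"twist":[0,-0.0454,0]}]' 40
python3 - <<'E'
from h import *
p,R,o=cur(); print(o['opening'],o['grasp_force'],(p-.06*R.as_matrix()[:,2]).round(4),o['wrist_force'])
E
```

```text
time: 13.95
ee_pos: [0.511, -0.0501, 0.0825]
tcp_rot: [179.9, 6.2, 83.0]
wrist_force: [-0.1, 0.2, -1.6]
opening: 0.0668
grasp_force: 45.4
time: 15.2
ee_pos: [0.5076, -0.0748, 0.0908]
tcp_rot: [180.0, 32.1, 83.0]
wrist_force: [-0.4, 0.1, -2.3]
opening: 0.0668
grasp_force: 45.5
0.06677986469907435 45.4755691978562 [ 0.5114 -0.0432  0.1417] [-0.35059775  0.07881955 -2.2983496 ]
```

```bash
python3 -m crank '[{"gripper":55,"travel":[-2.7,0,-0.1],"twist":[0,-0.0454,0]},{"gripper":55,"travel":[-2.7,0,-0.1],"twist":[0,-0.0454,0]},{"gripper":55,"travel":[-2.7,0,-0.1],"twist":[0,-0.0454,0]},{"gripper":55,"travel":[-2.7,0,-0.1],"twist":[0,-0.0454,0]},{"gripper":55,"travel":[-2.7,0,-0.1],"twist":[0,-0.0454,0]},{"gripper":55,"travel":[-2.7,0,-0.1],"twist":[0,-0.0454,0]},{"gripper":55,"travel":[-2.7,0,-0.1],"twist":[0,-0.0454,0]},{"gripper":55,"travel":[-2.7,0,-0.1],"twist":[0,-0.0454,0]},{"gripper":55,"travel":[-2.7,0,-0.1],"twist":[0,-0.0454,0]},{"gripper":55,"travel":[-2.7,0,-0.1],"twist":[0,-0.0454,0]},{"gripper":55,"travel":[-2.7,0,-0.1],"twist":[0,-0.0454,0]},{"gripper":55,"travel":[-2.7,0,-0.1],"twist":[0,-0.0454,0]}]' 40
python3 -m crank '[{"gripper":55,"travel":[0,0,0],"twist":[0,0,0]},{"gripper":55,"travel":[0,0,0],"twist":[0,0,0]},{"gripper":55,"travel":[0,0,0],"twist":[0,0,0]},{"gripper":55,"travel":[0,0,0],"twist":[0,0,0]}]' 40
python3 shot.py w10
python3 - <<'E'
from h import *
import cv2
im=cv2.imread('pics/w10.png').astype(int); m=((im[:,:,2]-im[:,:,0]>30)&(im[:,:,2]-im[:,:,1]>15)).astype(np.uint8)
n,l,st,c=cv2.connectedComponentsWithStats(m); print([(st[i].tolist()) for i in range(1,n) if st[i][4]>15])
p,R,o=cur(); print((p-.06*R.as_matrix()[:,2]).round(4),o['wrist_force'])
print([(k,proj('',v,cal('w10')).round(0)) for k,v in dict(cellc=[.515,-.017,.02],mouth=(p-.06*R.as_matrix()[:,2]+[0,.03,-.02]),cl=[.5235,.0495,.02],cr=[.506,-.083,.02]).items()])
E
```

```text
time: 16.7
ee_pos: [0.5056, -0.0965, 0.116]
tcp_rot: [179.8, 63.4, 82.8]
wrist_force: [0.2, 0.2, -0.7]
opening: 0.0663
grasp_force: 45.6
time: 17.2
ee_pos: [0.5054, -0.0967, 0.1163]
tcp_rot: [179.8, 63.2, 82.7]
wrist_force: [-0.9, -0.4, -1.3]
opening: 0.0667
grasp_force: 45.6
[[391, 0, 38, 10, 263]]
[ 0.5119 -0.0435  0.1433] [-0.10481813  0.79263966 -1.44336889]
[('cellc', array([326., -27.])), ('mouth', array([316., 242.])), ('cl', array([ 328., -296.])), ('cr', array([324.,  63.]))]
```

```bash
cat > sim.py <<'E'
E
python3 - <<'E'
from h import *
p,R,o=cur(); R0=Ro.from_euler('xyz',[179.8,-60,83],degrees=True); g=p-.06*R.as_matrix()[:,2]
a=p+[0,0,.06]; plan(a,R,2); b=g+[0,0,.06]+.06*R0.as_matrix()[:,2]; plan(b,R0,12,(a,R))
c=np.array([.488,.4014,.125]); plan(c,R0,9,(b,R0)); print(b)
E
```

```text
2 rows travel [-26.8, 0.1, -13.5] twist [0.0, 0.0, 0.0] |t|30.0 |r|0.0deg
12 rows travel [10.7, 0.0, -1.0] twist [-0.0, 0.1792, 0.0002] |t|10.7 |r|10.3deg
9 rows travel [16.8, -8.8, 39.9] twist [0.0, 0.0, 0.0] |t|44.2 |r|0.0deg
[0.51844349 0.00800208 0.17326408]
```

```bash
python3 -m crank '[{"gripper":55,"travel":[-26.8,0,-13.5],"twist":[0,0,0]},{"gripper":55,"travel":[-26.8,0,-13.5],"twist":[0,0,0]},{"gripper":55,"travel":[9.2,0,-0.8],"twist":[0,0.1536,0]},{"gripper":55,"travel":[9.2,0,-0.8],"twist":[0,0.1536,0]},{"gripper":55,"travel":[9.2,0,-0.8],"twist":[0,0.1536,0]},{"gripper":55,"travel":[9.2,0,-0.8],"twist":[0,0.1536,0]},{"gripper":55,"travel":[9.2,0,-0.8],"twist":[0,0.1536,0]},{"gripper":55,"travel":[9.2,0,-0.8],"twist":[0,0.1536,0]},{"gripper":55,"travel":[9.2,0,-0.8],"twist":[0,0.1536,0]}]' 40
python3 -m crank '[{"gripper":55,"travel":[9.2,0,-0.8],"twist":[0,0.1536,0]},{"gripper":55,"travel":[9.2,0,-0.8],"twist":[0,0.1536,0]},{"gripper":55,"travel":[9.2,0,-0.8],"twist":[0,0.1536,0]},{"gripper":55,"travel":[9.2,0,-0.8],"twist":[0,0.1536,0]},{"gripper":55,"travel":[9.2,0,-0.8],"twist":[0,0.1536,0]},{"gripper":55,"travel":[9.2,0,-0.8],"twist":[0,0.1536,0]},{"gripper":55,"travel":[9.2,0,-0.8],"twist":[0,0.1536,0]}]' 40
python3 -m crank '[{"gripper":55,"travel":[16.8,-8.8,40],"twist":[0,0,0]},{"gripper":55,"travel":[16.8,-8.8,40],"twist":[0,0,0]},{"gripper":55,"travel":[16.8,-8.8,40],"twist":[0,0,0]},{"gripper":55,"travel":[16.8,-8.8,40],"twist":[0,0,0]},{"gripper":55,"travel":[16.8,-8.8,40],"twist":[0,0,0]},{"gripper":55,"travel":[16.8,-8.8,40],"twist":[0,0,0]},{"gripper":55,"travel":[16.8,-8.8,40],"twist":[0,0,0]},{"gripper":55,"travel":[16.8,-8.8,40],"twist":[0,0,0]}]' 40
python3 shot.py w11
python3 - <<'E'
from h import *
import cv2
im=bot.camera('top');cv2.imwrite('pics/top11.png',im[:,:,::-1])
for n in('top11','w11'):
    im=cv2.imread(f'pics/{n}.png').astype(int); m=((im[:,:,2]-im[:,:,0]>28)&(im[:,:,2]-im[:,:,1]>15)).astype(np.uint8)
    k,l,st,c=cv2.connectedComponentsWithStats(m); print(n,[(st[i].tolist(),ray('top',*c[i],.017).round(3)[:2].tolist() if n[0]=='t' else '') for i in range(1,k) if st[i][4]>8])
p,R,o=cur(); print(p,R.as_euler('xyz',degrees=True),o['wrist_force'],o['opening'])
plan([.488,.4014,.065],Ro.from_euler('xyz',[179.8,-60,83.1],degrees=True),4)
E
```

```text
time: 18.38
ee_pos: [0.5119, -0.0444, 0.1445]
tcp_rot: [179.8, 1.3, 82.9]
wrist_force: [0.3, 1.1, -1.7]
opening: 0.0664
grasp_force: 45.6
time: 19.25
ee_pos: [0.5186, 0.0079, 0.175]
tcp_rot: [179.6, -60.2, 83.2]
wrist_force: [-0.3, -0.4, -1.4]
opening: 0.0667
grasp_force: 45.5
time: 20.25
ee_pos: [0.4905, 0.36, 0.1305]
tcp_rot: [179.8, -60.0, 83.1]
wrist_force: [0.4, -0.6, 0.1]
opening: 0.0666
grasp_force: 45.5
top11 [([342, 116, 7, 7, 40], [0.741, 0.018]), ([377, 120, 6, 8, 42], [0.725, -0.104]), ([346, 166, 6, 6, 28], [0.56, 0.009]), ([355, 168, 6, 6, 26], [0.553, -0.024])]
w11 []
[0.4888851  0.36146134 0.12992132] [179.81829837 -59.98448696  83.27118788] [ 0.97895772 -0.71114543 -0.86772196] 0.06656236443721637
4 rows travel [-9.1, -1.5, 16.7] twist [-0.0007, 0.0001, 0.0004] |t|19.1 |r|0.0deg
```

```bash
python3 -m crank '[{"gripper":55,"travel":[-9.1,-1.5,16.7],"twist":[0,0,0]},{"gripper":55,"travel":[-9.1,-1.5,16.7],"twist":[0,0,0]},{"gripper":55,"travel":[-9.1,-1.5,16.7],"twist":[0,0,0]},{"gripper":55,"travel":[-9.1,-1.5,16.7],"twist":[0,0,0]},{"gripper":55,"travel":[-8.7,0,5],"twist":[0,0,0]},{"gripper":55,"travel":[-8.7,0,5],"twist":[0,0,0]},{"gripper":55,"travel":[0,0,0],"twist":[0,0,0]}]' 40
python3 -m crank '[{"gripper":55,"travel":[-2.6,0,1.5],"twist":[0,0,0]},{"gripper":55,"travel":[-2.6,0,1.5],"twist":[0,0,0]},{"gripper":55,"travel":[0,0,0],"twist":[0,0,0]}]' 40
python3 - <<'E'
import cv2,numpy as np
im=cv2.imread('pics/top11.png')[135:210,310:405]; b=np.clip(im.astype(float)*3,0,255).astype(np.uint8)
cv2.imwrite('pics/cell11.png',cv2.resize(b,None,fx=6,fy=6,interpolation=cv2.INTER_CUBIC))
g=im.astype(int); r=g[:,:,2]-g[:,:,0]
for row in r[22:62:2,20:84:2]: print(*['%2d'%v for v in row])
E
```

```text
time: 21.22
ee_pos: [0.4898, 0.3982, 0.0444]
tcp_rot: [-180.0, -59.9, 82.9]
wrist_force: [0.6, -0.6, -1.4]
opening: 0.0664
grasp_force: 45.6
time: 21.6
ee_pos: [0.4899, 0.3987, 0.039]
tcp_rot: [179.9, -60.0, 83.0]
wrist_force: [-0.3, 0.4, -0.3]
opening: 0.0663
grasp_force: 45.6
 3  0  0  2  4  2  4  3  5  4  6  3  3  3  4  4  6 -2  3  0  1  6  1  8  7  8  2 -1  4  4  0 -1
 4  5  3  2  0  6  4  6  2  6  5  6  4  3  3  3  3  8  2  3 -1  3 -1  8  4  7  2  0  3  3  3  0
10  7  7  5  5  2  5  2  3  4  3  6  3  5  1  2  2  7  3  4  5  1  2  2  1  3  1  1  0  2  1  6
16 16 11 16 11 11  5  2 -2  5  4  6  5  3  3  2  1  4  2  5  3  3 -1  2  4  2  1  1  5 -3 -1  2
21 18 13 10 12 15  6  4  6  6  4  3  3  3  0 -1  1  4  2  3  5  3  5 -2  5  3  3  1  2  3  1 -2
19 16 15 18 17 17  8  7 38 54 38  3  3  6 13  6  2  4  1  0  2  6  6  3  2  2  3  2  2  5 -2  0
17 19 20 19 18 18 12  9 51 68 53 10  8 42 52 38  4  0  1  2  4  1  1  1  5 -3  0 -1  4  4  1  3
21 17 19 19 21 18 10  7 29 46 35  9 13 46 59 45  6  7  2  0  5  1  0  5  3  3  2  6  2  7  4  5
18 17 23 22 22 20 12  9 11 13  8  3  4 26 43 27  2  4
[... 398 characters left out ...]
3  1  3  2  3  4  7  5  1  2
27 25 26 25 26 28 25 21 27 27 26 17  8  2  5  2  5  2  0  3 -1  2 -1  4  6  2  2  8  8  4  1  6
28 28 27 28 28 28 27 18 25 24 25 18  8  0  5  1  3 -2  2  3  3  1  3  1  5 -2  3  3  6  6  2  7
28 28 28 28 26 27 25 18 21 19 22 18 11  3  3 -1  5  1  2  3  3  0  2  3  1 -2  5  7  5  3  6  9
23 24 24 23 22 22 22 18 19 20 21 19 12  7  0  2  3  6  3  1  4  3  5 -1  1  3  4 10  4  5  5  7
19 20 18 20 17 16 18 16 19 21 22 20 14 10  1  5  6 -1  3  5  0  1  2  0  1  2  2  6  7  4  4 10
15 13 13 13 12 12 13 13 15 20 21 21 14 11  5  1  5  3  3  0  5  4  2  4  0  2  3  2  6  2  7  7
12 13 13 12 11 12 11 15 14 20 22 19 18 14  4  3  1  1  1  4  1  7  3  2  2  3  1  0  3  1  7  8
```

```bash
python3 -m crank '[{"gripper":55,"travel":[-1.3,0,0.75],"twist":[0,0,0]},{"gripper":55,"travel":[-1.3,0,0.75],"twist":[0,0,0]},{"gripper":55,"travel":[0,0,0],"twist":[0,0,0]}]' 40
python3 -m crank '[{"gripper":55,"travel":[-1.3,0,0.75],"twist":[0,0,0]},{"gripper":55,"travel":[0,0,0],"twist":[0,0,0]}]' 40
```

```text
time: 21.98
ee_pos: [0.4898, 0.3988, 0.036]
tcp_rot: [179.9, -60.0, 83.0]
wrist_force: [-1.3, 0.2, -0.8]
opening: 0.0664
grasp_force: 45.6
time: 22.22
ee_pos: [0.4901, 0.3989, 0.0351]
tcp_rot: [179.8, -60.0, 83.1]
wrist_force: [0.4, -0.5, 1.6]
opening: 0.0665
grasp_force: 45.6
```

```bash
python3 -m crank '[{"gripper":55,"travel":[-0.5,0,0.3],"twist":[0,0,0]},{"gripper":70,"travel":[0,0,0],"twist":[0,0,0]},{"gripper":80,"travel":[0,0,0],"twist":[0,0,0]},{"gripper":85,"travel":[0,0,0],"twist":[0,0,0]},{"gripper":85,"travel":[0,0,0],"twist":[0,0,0]},{"gripper":85,"travel":[0,0,-20],"twist":[0,0,0]},{"gripper":85,"travel":[0,0,-40],"twist":[0,0,0]},{"gripper":85,"travel":[0,0,-40],"twist":[0,0,0]},{"gripper":85,"travel":[30,0,-40],"twist":[0,0,0]}]' 40
python3 shot.py w12
python3 - <<'E'
from h import *
p,R,o=cur(); print(p,o['q'].round(1))
yaw=2
for yaw in(2,-178,182-360+0): print(yaw,ik([.442,-.33,.30],down(yaw)))
print(ik([.515,-.017,.2],down(-7)),ik([.515,-.017,.2],down(173)),ik([.5275,.0826,.2],down(83)),ik([.5026,-.1167,.2],down(83)))
# cover: tool y along tray x -> yaw 90
print(ik([.442,-.33,.1],down(92)),ik([.515,-.017,.1],down(83)),ik([.515,-.017,.1],down(97-0)))
plan([.500,.13,.33],down(83),8)
E
```

```text
time: 23.35
ee_pos: [0.4756, 0.2921, 0.1292]
tcp_rot: [-179.7, -59.9, 82.6]
wrist_force: [1.1, 0.5, 0.4]
opening: 0.0848
grasp_force: 0.0
[0.47808346 0.29140424 0.13728143] [  1.6 -13.6 -32.1  56.4  58.9 107.2]
2 (array([-36.7,   9.5,  27.4, 108. ,  -0. , 141.3]), 'OK', 'j4 r,z 0.55 0.77')
-178 (array([-36.7,   9.5,  27.4, 108. ,   0. , -38.7]), 'OK', 'j4 r,z 0.55 0.77')
-178 (array([-36.7,   9.5,  27.4, 108. ,   0. , -38.7]), 'OK', 'j4 r,z 0.55 0.77')
(array([  -1.9,    0.4,    6.2,   95.8,   -0. , -174.9]), 'OK', 'j4 r,z 0.52 0.67') (array([-1.9,  0.4,  6.2, 95.8,  0. ,  5.1]), 'OK', 'j4 r,z 0.52 0.67') (array([  8.9,   2.9,   8.8,  95.9,  -0. , 105.9]), 'OK', 'j4 r,z 0.53 0.67') (array([-13.1,   0.5,   6.3,  95.8,   0. ,  83.9]), 'OK', 'j4 r,z 0.52 0.67')
(array([-36.7,   4.3,  -0.8,  84.9,   0. ,  51.3]), 'OK', 'j4 r,z 0.55 0.57') (array([-1.9, -0.6, -5.9, 84.8, -0. , 95.1]), 'OK', 'j4 r,z 0.52 0.57') (array([-1.9, -0.6, -5.9, 84.8,  0. , 81.1]), 'OK', 'j4 r,z 0.52 0.57')
8 rows travel [-3.1, 5.3, -32.4] twist [0.0009, -0.1311, 0.0001] |t|33.0 |r|7.5deg
```

```bash
python3 -m crank '[{"gripper":85,"travel":[-3.1,5.3,-32.4],"twist":[0,-0.1311,0]},{"gripper":85,"travel":[-3.1,5.3,-32.4],"twist":[0,-0.1311,0]},{"gripper":85,"travel":[-3.1,5.3,-32.4],"twist":[0,-0.1311,0]},{"gripper":85,"travel":[-3.1,5.3,-32.4],"twist":[0,-0.1311,0]},{"gripper":60,"travel":[-3.1,5.3,-32.4],"twist":[0,-0.1311,0]},{"gripper":40,"travel":[-3.1,5.3,-32.4],"twist":[0,-0.1311,0]},{"gripper":40,"travel":[-3.1,5.3,-32.4],"twist":[0,-0.1311,0]},{"gripper":40,"travel":[-3.1,5.3,-32.4],"twist":[0,-0.1311,0]}]' 40
python3 shot.py w13
python3 - <<'E'
from h import *
p,R,o=cur(); print(p,o['tcp_rot']); plan([.442,-.33,.14],down(92),10)
E
```

```text
time: 24.4
ee_pos: [0.4997, 0.1319, 0.3246]
tcp_rot: [179.8, 0.3, 82.9]
wrist_force: [1.3, -0.6, -0.5]
opening: 0.0401
grasp_force: 0.0
[0.50084765 0.13278589 0.32739413] [179.62980547   0.57201987  82.96820346]
10 rows travel [-46.5, -3.5, 19.0] twist [0.0006, 0.001, -0.0158] |t|50.3 |r|0.9deg
```

```bash
python3 -m crank '[{"gripper":40,"travel":[-46.5,-3.5,19],"twist":[0,0,-0.0158]},{"gripper":40,"travel":[-46.5,-3.5,19],"twist":[0,0,-0.0158]},{"gripper":40,"travel":[-46.5,-3.5,19],"twist":[0,0,-0.0158]},{"gripper":40,"travel":[-46.5,-3.5,19],"twist":[0,0,-0.0158]},{"gripper":40,"travel":[-46.5,-3.5,19],"twist":[0,0,-0.0158]},{"gripper":40,"travel":[-46.5,-3.5,19],"twist":[0,0,-0.0158]},{"gripper":40,"travel":[-46.5,-3.5,19],"twist":[0,0,-0.0158]},{"gripper":40,"travel":[-46.5,-3.5,19],"twist":[0,0,-0.0158]},{"gripper":40,"travel":[-46.5,-3.5,19],"twist":[0,0,-0.0158]},{"gripper":40,"travel":[-46.5,-3.5,19],"twist":[0,0,-0.0158]},{"gripper":40,"travel":[0,0,0],"twist":[0,0,0]}]' 40
python3 shot.py w14
python3 - <<'E'
from h import *
import cv2
cv2.imwrite('pics/top14.png',bot.camera('top')[:,:,::-1]); cv2.imwrite('pics/side14.png',bot.camera('side')[:,:,::-1])
for n,th in(('top14',22),('w13',22),('side14',22)):
    im=cv2.imread(f'pics/{n}.png').astype(int); m=((im[:,:,2]-im[:,:,0]>th)&(im[:,:,2]>1.5*im[:,:,0])).astype(np.uint8)
    k,l,st,c=cv2.connectedComponentsWithStats(m); print(n,[st[i].tolist()+c[i].round().tolist() for i in range(1,k) if st[i][4]>5])
p,R,o=cur(); print(p,o['tcp_rot'])
w=cv2.imread('pics/w14.png'); t=cv2.imread('pics/top14.png'); v=np.zeros((600,800,3),np.uint8)
v[:400,:640]=w; v[400:,:250]=cv2.resize(np.clip(t[138:208,314:401]*2.,0,255).astype(np.uint8),(250,200),interpolation=cv2.INTER_CUBIC)
w13=cv2.imread('pics/w13.png'); v[400:,250:550]=cv2.resize(np.clip(w13[0:400]*2.,0,255).astype(np.uint8),(300,200)); v[400:,550:800]=cv2.resize(t[150:225,205:300],(250,200))
cv2.imwrite('pics/m14.png',v)
c=cal('w14'); X,Y,Z=R.as_matrix().T
for s in(.03,.035,.04,.045,.05,.055): print(s,[proj('',p-s*Z+k*Y+q*X,c).round(0) for k in(-.02,.02) for q in(-.011,.011)])
E
```

```text
time: 25.82
ee_pos: [0.4391, -0.3321, 0.1314]
tcp_rot: [-179.9, 0.0, 91.8]
wrist_force: [0.7, 0.9, 0.2]
opening: 0.0403
grasp_force: 0.0
top14 [[343, 116, 6, 7, 34, 345.0, 119.0], [377, 119, 5, 9, 41, 379.0, 123.0], [345, 166, 7, 7, 35, 348.0, 169.0], [355, 168, 7, 6, 34, 358.0, 171.0], [335, 175, 16, 18, 190, 342.0, 184.0], [435, 316, 6, 5, 6, 438.0, 318.0]]
w13 [[485, 192, 18, 14, 187, 493.0, 199.0], [316, 197, 41, 28, 719, 333.0, 208.0], [364, 208, 15, 15, 166, 371.0, 215.0], [362, 228, 14, 15, 168, 368.0, 235.0], [473, 264, 16, 13, 161, 480.0, 270.0]]
side14 [[165, 92, 6, 6, 12, 168.0, 94.0], [0, 98, 12, 41, 275, 4.0, 119.0], [156, 98, 8, 11, 20, 159.0, 103.0], [0, 133, 78, 81, 4284, 40.0, 172.0], [126, 185, 28, 34, 258, 138.0, 200.0], [153, 184, 11, 7, 24, 158.0, 187.0], [412, 221, 9, 7, 58, 416.0, 224.0], [416, 254, 10, 7, 63, 420.0, 257.0]]
[ 0.44039316 -0.32970854  0.13425405] [1.79933833e+02 1.16888146e-01 9.19681165e+01]
0.03 [array([289., 274.]), array([288., 235.]), array([369., 274.]), array([371., 234.])]
0.035 [array([288., 280.]), array([286., 239.]), array([370., 280.]), array([372., 239.])]
0.04 [array([287., 286.]), array([285., 244.]), array([372., 286.]), array([374., 244.])]
0.045 [array([286., 292.]), array([284., 249.]), array([373., 292.]), array([375., 249.])]
0.05 [array([285., 299.]), array([283., 255.]), array([375., 299.]), array([377., 255.])]
0.055 [array([283., 306.]), array([281., 261.]), array([376., 306.]), array([378., 260.])]
```

View pics/m14.png

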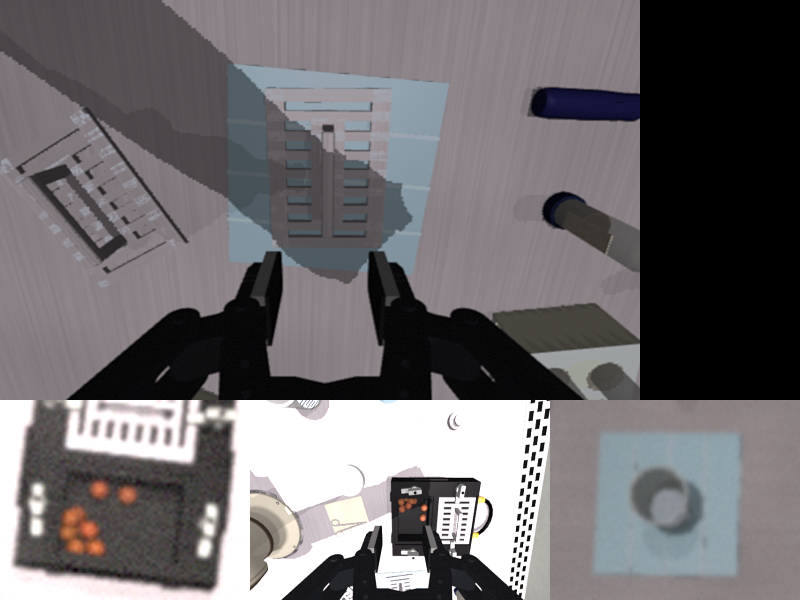

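The montage confirms all eight pebbles are in the cell (two apart, six in a cluster), and the beaker stands upright and empty on its pad. The cover bar runs from about (328,126) to (328,244). The pad tips are about 47 mm behind the TCP.

```bash
python3 - <<'E'
from h import *
c=cal('w14'); a=ray('',328,127,.051,c);b=ray('',328,244,.051,c); print(a,b,(a+b)/2,np.degrees(np.arctan2(*(a-b)[:2]))*-1)
pl=[ray('',*q,.009,c)[:2] for q in((266,87),(391,90),(383,246),(276,248))]; print(np.round(pl,4),np.mean(pl,0)); m=np.mean(pl,0)
yaw=np.degrees(np.arctan2(-(a-b)[0],(a-b)[1])); print('yaw',yaw)
C=[*((a+b)/2)[:2],-.020]; R=down(90+yaw); plan([C[0],C[1],.02],R,4); plan(C,R,4,(np.array([C[0],C[1],.02]),R)); print(ik(C,R))
E
```

```text
[ 0.4389757  -0.28278701  0.051     ] [ 0.44235863 -0.38131719  0.051     ] [ 0.44066717 -0.3320521   0.051     ] 1.9664126887040727
[[ 0.3858 -0.2565]
 [ 0.4919 -0.2556]
 [ 0.4979 -0.4031]
 [ 0.3919 -0.4087]] [ 0.44188659 -0.33100374]
yaw 1.9664126887040727
4 rows travel [-0.6, 0.0, 28.6] twist [0.0003, 0.0005, 0.0] |t|28.6 |r|0.0deg
4 rows travel [-0.0, -0.0, 10.0] twist [0.0, 0.0, 0.0] |t|10.0 |r|0.0deg
(array([-37. ,   6.5, -11.8,  71.7,   0. ,  51. ]), 'OK', 'j4 r,z 0.55 0.45')
```

```bash
python3 -m crank '[{"gripper":40,"travel":[-0.6,0,28.6],"twist":[0,0,0]},{"gripper":40,"travel":[-0.6,0,28.6],"twist":[0,0,0]},{"gripper":40,"travel":[-0.6,0,28.6],"twist":[0,0,0]},{"gripper":40,"travel":[0,0,28.6],"twist":[0,0,0]},{"gripper":40,"travel":[0,0,10],"twist":[0,0,0]},{"gripper":40,"travel":[0,0,10],"twist":[0,0,0]},{"gripper":40,"travel":[0,0,0],"twist":[0,0,0]}]' 40
python3 -m crank '[{"gripper":40,"travel":[0,0,7],"twist":[0,0,0]},{"gripper":40,"travel":[0,0,7],"twist":[0,0,0]},{"gripper":40,"travel":[0,0,4],"twist":[0,0,0]},{"gripper":40,"travel":[0,0,0],"twist":[0,0,0]},{"gripper":20,"travel":[0,0,0],"twist":[0,0,0]},{"gripper":5,"travel":[0,0,0],"twist":[0,0,0]},{"gripper":5,"travel":[0,0,0],"twist":[0,0,0]},{"gripper":5,"travel":[0,0,0],"twist":[0,0,0]},{"gripper":5,"travel":[0,0,0],"twist":[0,0,0]}]' 60
```

```text
time: 26.85
ee_pos: [0.4406, -0.332, -0.0001]
tcp_rot: [179.9, 0.1, 92.0]
wrist_force: [0.1, -0.7, 0.0]
opening: 0.0399
grasp_force: 0.0
time: 27.98
ee_pos: [0.4405, -0.3325, -0.0181]
tcp_rot: [179.9, 0.1, 92.0]
wrist_force: [-0.0, 0.3, 3.7]
opening: 0.0085
grasp_force: 59.0
```

```bash
python3 -m crank '[{"gripper":5,"travel":[0,0,-10],"twist":[0,0,0]},{"gripper":5,"travel":[0,0,-30],"twist":[0,0,0]},{"gripper":5,"travel":[0,0,-40],"twist":[0,0,0]},{"gripper":5,"travel":[0,0,-40],"twist":[0,0,0]},{"gripper":5,"travel":[0,0,0],"twist":[0,0,0]}]' 60
python3 - <<'E'
from h import *
p,R,o=cur(); print(p,o['opening'],o['grasp_force'],o['wrist_force'],o['torque']); plan([.515,-.017,.11],down(82.8),9)
E
```

```text
time: 28.6
ee_pos: [0.4415, -0.3329, 0.1051]
tcp_rot: [179.7, 0.3, 92.0]
wrist_force: [-0.0, -0.4, -2.1]
opening: 0.0091
grasp_force: 58.7
[ 0.4414863  -0.33292425  0.10511501] 0.009097359829734636 58.67963433265686 [-0.02160478 -0.42775245 -2.05280949] [-0.02361299 -0.00071027  0.00510537]
9 rows travel [35.4, 6.9, -0.6] twist [0.0006, 0.0005, 0.0178] |t|36.1 |r|1.0deg
```

```bash
python3 -m crank '[{"gripper":5,"travel":[35.4,6.9,-0.6],"twist":[0,0,0.0178]},{"gripper":5,"travel":[35.4,6.9,-0.6],"twist":[0,0,0.0178]},{"gripper":5,"travel":[35.4,6.9,-0.6],"twist":[0,0,0.0178]},{"gripper":5,"travel":[35.4,6.9,-0.6],"twist":[0,0,0.0178]},{"gripper":5,"travel":[35.4,6.9,-0.6],"twist":[0,0,0.0178]},{"gripper":5,"travel":[35.4,6.9,-0.6],"twist":[0,0,0.0178]},{"gripper":5,"travel":[35.4,6.9,-0.6],"twist":[0,0,0.0178]},{"gripper":5,"travel":[35.4,6.9,-0.6],"twist":[0,0,0.0178]},{"gripper":5,"travel":[35.4,6.9,-0.6],"twist":[0,0,0.0178]},{"gripper":5,"travel":[0,0,0],"twist":[0,0,0]},{"gripper":5,"travel":[0,0,0],"twist":[0,0,0]}]' 60
python3 shot.py w15
python3 - <<'E'
from h import *
import cv2
p,R,o=cur(); print(p,o['tcp_rot'],o['wrist_force']); plan([.515,-.017,.060],down(82.8),3)
# tray outline check from clear top image: sub-pixel fit of the tray's dark top using top14
t=cv2.imread('pics/top14.png').max(2); 
m=(t<60).astype(np.uint8); k,l,st,cc=cv2.connectedComponentsWithStats(m); i=l[184,370]; print(st[i])
# plate edges in w15 : rows of brightness along the tool-y and tool-x lines through the plate
c=cal('w15'); im=cv2.imread('pics/w15.png').astype(int).max(2); X,Y,Z=R.as_matrix().T
zt=p[2]+.064-.043+.006; print('plate top z',zt)
base=np.array([p[0],p[1],zt])
for nm,off,d,rng in(('x-line at +60 along bar',.066*X,Y,np.arange(-.075,.0751,.003)),('bar-line at -47',-.049*Y,X,np.arange(.03,.1,.003)),('bar-line at +47',.049*Y,X,np.arange(.03,.1,.003))):
    v=[]
    for s in rng:
        u,w=proj('',base+off+s*d,c).round().astype(int); v.append((round(s*1000),int(im[w,u]) if 0<=w<400 and 0<=u<640 else -1))
    print(nm,v)
E
```

```text
time: 29.98
ee_pos: [0.5133, -0.0164, 0.1055]
tcp_rot: [-180.0, 0.1, 82.8]
wrist_force: [0.4, -0.3, -2.7]
opening: 0.009
grasp_force: 58.6
[ 0.51338519 -0.01670175  0.10571961] [-1.79990122e+02  1.29642867e-01  8.27843879e+01] [ 0.08458769 -0.07856955 -1.80229133]
3 rows travel [-0.0, 0.5, 15.2] twist [-0.0001, 0.0008, -0.0001] |t|15.2 |r|0.0deg
[ 320  138   75   67 2936]
plate top z 0.13271961041704972
x-line at +60 along bar [(-75, 184), (-72, 183), (-69, 190), (-66, 187), (-63, 182), (-60, 185), (-57, 180), (-54, 211), (-51, 195), (-48, 205), (-45, 215), (-42, 210), (-39, 193), (-36, 190), (-33, 190), (-30, 191), (-27, 194), (-24, 194), (-21, 199), (-18, 197), (-15, 192), (-12, 196), (-9, 196), (-6, 197), (-3, 199), (0, 201), (3, 201), (6, 199), (9, 196), (12, 194), (15, 193), (18, 193), (21, 192), (24, 189), (27, 189), (30, 187), (33, 187), (36, 186), (39, 219), (42, 208), (45, 215), (48, 210), (51, 213), (54, 198), (57, 197), (60, 191), (63, 115), (66, 115), (69, 102), (72, 100), (75, 101)]
bar-line at -47 [(30, 187), (33, 188), (36, 189), (39, 190), (42, 190), (45, 191), (48, 193), (51, 217), (54, 207), (57, 196), (60, 197), (63, 197), (66, 200), (69, 200), (72, 199), (75, 201), (78, 187), (81, 185), (84, 185), (87, 183), (90, 181), (93, 182), (96, 181), (99, 181)]
bar-line at +47 [(30, 184), (33, 202), (36, 197), (39, 196), (42, 187), (45, 188), (48, 189), (51, 222), (54, 219), (57, 196), (60, 193), (63, 195), (66, 218), (69, 215), (72, 221), (75, 201), (78, 39), (81, 38), (84, 43), (87, 45), (90, 43), (93, 44), (96, 43), (99, 44)]
```

```bash
python3 -m crank '[{"gripper":5,"travel":[-0.3,0.5,15],"twist":[0,0,0]},{"gripper":5,"travel":[-0.3,0.6,15],"twist":[0,0,0]},{"gripper":5,"travel":[-0.3,0.6,15],"twist":[0,0,0]},{"gripper":5,"travel":[0,0,10],"twist":[0,0,0]},{"gripper":5,"travel":[0,0,6],"twist":[0,0,0]},{"gripper":5,"travel":[0,0,0],"twist":[0,0,0]},{"gripper":5,"travel":[0,0,0],"twist":[0,0,0]}]' 60
python3 -m crank '[{"gripper":5,"travel":[0,0,2.5],"twist":[0,0,0]},{"gripper":5,"travel":[0,0,2.5],"twist":[0,0,0]},{"gripper":5,"travel":[0,0,0],"twist":[0,0,0]}]' 60
```

```text
time: 30.9
ee_pos: [0.5158, -0.0174, 0.0459]
tcp_rot: [179.9, 0.1, 82.8]
wrist_force: [0.1, 0.4, -2.4]
opening: 0.0087
grasp_force: 58.6
time: 31.28
ee_pos: [0.5154, -0.0175, 0.0401]
tcp_rot: [180.0, 0.1, 82.8]
wrist_force: [0.4, -0.8, -2.1]
opening: 0.0092
grasp_force: 58.6
```

```bash
python3 -m crank '[{"gripper":5,"travel":[0,0,2],"twist":[0,0,0]},{"gripper":5,"travel":[0,0,2],"twist":[0,0,0]},{"gripper":5,"travel":[0,0,0],"twist":[0,0,0]}]' 60
python3 -m crank '[{"gripper":5,"travel":[0,0,1.5],"twist":[0,0,0]},{"gripper":5,"travel":[0,0,1.5],"twist":[0,0,0]},{"gripper":5,"travel":[0,0,0],"twist":[0,0,0]}]' 60
python3 -m crank '[{"gripper":5,"travel":[0,0,1.5],"twist":[0,0,0]},{"gripper":5,"travel":[0,0,0],"twist":[0,0,0]}]' 60
```

```text
time: 31.65
ee_pos: [0.5154, -0.0175, 0.0361]
tcp_rot: [180.0, 0.1, 82.8]
wrist_force: [0.3, 0.1, -1.2]
opening: 0.0093
grasp_force: 58.6
time: 32.02
ee_pos: [0.5155, -0.0175, 0.0332]
tcp_rot: [180.0, 0.1, 82.8]
wrist_force: [1.1, -0.3, -0.3]
opening: 0.0087
grasp_force: 58.6
time: 32.28
ee_pos: [0.5155, -0.0175, 0.0318]
tcp_rot: [179.9, 0.1, 82.8]
wrist_force: [-0.2, 0.1, -1.9]
opening: 0.0087
grasp_force: 58.6
```

```bash
python3 -m crank '[{"gripper":5,"travel":[0,0,1],"twist":[0,0,0]},{"gripper":5,"travel":[0,0,0],"twist":[0,0,0]}]' 60
python3 -m crank '[{"gripper":5,"travel":[0,0,1],"twist":[0,0,0]},{"gripper":5,"travel":[0,0,0],"twist":[0,0,0]}]' 60
python3 -m crank '[{"gripper":5,"travel":[0,0,1],"twist":[0,0,0]},{"gripper":5,"travel":[0,0,0],"twist":[0,0,0]}]' 60
```

```text
time: 32.52
ee_pos: [0.5155, -0.0175, 0.0308]
tcp_rot: [179.9, 0.1, 82.8]
wrist_force: [-1.0, -0.7, -1.6]
opening: 0.0089
grasp_force: 58.6
time: 32.78
ee_pos: [0.5156, -0.0175, 0.03]
tcp_rot: [179.9, 0.1, 82.8]
wrist_force: [0.2, -0.5, -1.8]
opening: 0.0087
grasp_force: 58.7
time: 33.02
ee_pos: [0.5157, -0.0175, 0.0299]
tcp_rot: [179.9, 0.1, 82.8]
wrist_force: [-2.8, 0.7, 7.1]
opening: 0.0087
grasp_force: 59.8
```

The cover made contact at z=0.030, exactly the seated height, so it is flush. Release, lift, and go to the left latch.

```bash
python3 -m crank '[{"gripper":5,"travel":[0,0,-0.8],"twist":[0,0,0]},{"gripper":30,"travel":[0,0,0],"twist":[0,0,0]},{"gripper":35,"travel":[0,0,0],"twist":[0,0,0]},{"gripper":35,"travel":[0,0,0],"twist":[0,0,0]},{"gripper":35,"travel":[0,0,-30],"twist":[0,0,0]},{"gripper":35,"travel":[0,0,-45],"twist":[0,0,0]},{"gripper":35,"travel":[0,0,0],"twist":[0,0,0]}]' 60
python3 shot.py w16
python3 - <<'E'
from h import *
p,R,o=cur(); print(p,o['q'].round(1)); L=np.array([.5275,.0824,.095]);Rt=down(175); plan(L,Rt,11); print(ik(L,Rt),ik([.5275,.0824,.025],down(-101)),ik([.5025,-.1164,.025],down(171)),ik([.5025,-.1164,.025],down(87)))
E
```

```text
time: 33.9
ee_pos: [0.5174, -0.0174, 0.1082]
tcp_rot: [179.6, 0.1, 82.8]
wrist_force: [-0.1, 0.2, 0.1]
opening: 0.035
grasp_force: 0.0
[ 0.51651799 -0.01739143  0.10614575] [-1.9 -0.7 -5.3 85.2 -0.1 95.4]
11 rows travel [7.7, 6.7, 1.0] twist [0.0002, 0.0004, -0.1463] |t|10.2 |r|8.4deg
(array([ 8.9,  1.9, -3.8, 84.2,  0. , 13.9]), 'OK', 'j4 r,z 0.53 0.56') (array([  8.9,   2.9, -10.6,  76.5,   0. , -70.1]), 'OK', 'j4 r,z 0.53 0.49') (array([-13. ,   0.4, -13.1,  76.5,   0. ,  -4. ]), 'OK', 'j4 r,z 0.52 0.49') (array([-13. ,   0.4, -13.1,  76.5,   0. ,  80. ]), 'OK', 'j4 r,z 0.52 0.49')
```

```bash
python3 -m crank '[{"gripper":35,"travel":[7.7,6.7,1],"twist":[0,0,-0.1463]},{"gripper":35,"travel":[7.7,6.7,1],"twist":[0,0,-0.1463]},{"gripper":35,"travel":[7.7,6.7,1],"twist":[0,0,-0.1463]},{"gripper":35,"travel":[7.7,6.7,1],"twist":[0,0,-0.1463]},{"gripper":35,"travel":[7.7,6.7,1],"twist":[0,0,-0.1463]},{"gripper":35,"travel":[7.7,6.7,1],"twist":[0,0,-0.1463]},{"gripper":35,"travel":[7.7,6.7,1],"twist":[0,0,-0.1463]},{"gripper":35,"travel":[7.7,6.7,1],"twist":[0,0,-0.1463]},{"gripper":35,"travel":[7.7,6.7,1],"twist":[0,0,-0.1463]},{"gripper":35,"travel":[7.7,6.7,1],"twist":[0,0,-0.1463]},{"gripper":35,"travel":[7.7,6.7,1],"twist":[0,0,-0.1463]},{"gripper":35,"travel":[0,0,0],"twist":[0,0,0]}]' 60
python3 shot.py w17
python3 - <<'E'
from h import *
import cv2
p,R,o=cur(); print(p,o['tcp_rot']); plan([.5275,.0824,.025],down(175),4)
# wing top: bright light-grey blob near the pivot in w17
c=cal('w17'); im=cv2.imread('pics/w17.png').astype(int); u,v=proj('',[.5275,.0824,.091],c).round().astype(int); print(u,v)
sub=im[v-45:v+75:5,u-50:u+51:5].min(2)
for r in sub: print(*['%3d'%x for x in r])
E
```

```text
time: 35.45
ee_pos: [0.5258, 0.0829, 0.0923]
tcp_rot: [-179.9, -0.0, 175.0]
wrist_force: [-0.3, -0.3, -0.1]
opening: 0.0347
grasp_force: 0.0
[0.5261635  0.08264937 0.09254612] [-1.79863092e+02 -1.14113417e-02  1.74852461e+02]
4 rows travel [-0.3, -0.0, 16.9] twist [-0.0006, -0.0001, -0.0006] |t|16.9 |r|0.1deg
324 234
128 128 128 102  27  26  23  26 104 108 108 110  23  26  26  46  43 121 121 121 121
126 128 127 100  26  28  25  28  90 103 102  97  27  26  27  26  44 122 121 119 119
126 127 127  99  24  26  27  24  59  68  69  69  23  25  26  26  45 122 123 122 121
125 127 127  99  19  23  27  25  65  68  69  67  29  27  27  27  49 119 120 121 121
125 127 127  93  26  24  26  27 103 115 118 120  65  27  28  27  23  48 192 191 190
124 126 126  93  23  25  24  23 104 124 124 126 116  27  26  26  24  27 191 188 185
124 127 126  91  25  25  26  23 101 123 125 127 114  57  26  24  20  61 195 193 192
123 124 125  87  21  24  24  21 104 124 125 126 103  33  24  25  22  89 186 185 186
124 125 125  88  23  22  26  24  65 125 101 122  77  25  25  25  21 120 197 196 196
115 125 125  87  23  24  
[... 534 characters left out ...]
  23  25  27 197   9  15  68
 68  18  13  74  21  21  22  22  26  19  20  23  22  24  23  21  23 189   4  15  69
 68  11  11  68  22  25  23  23  20  18  23  21  22  21  25  24  24 192   6   9  64
 65  14  10  39  21  23  21  22  20  22  23  21  21  23  22  23  42 193   6  11  38
 47  11  11   8  16  21  20  24  22  22  24  16  22  26  34  31  67 194  10  12  14
 17  12  11  18  23  23  23  21  28  33  31  34  33  33  34  31  92 193   6  12  10
 11  13  11  21  22  30  32  33  33  33  34  32  34  33  34  31 133 194  20  12  13
 21  12   9  32  32  32  33  34  34  34  32  32  34  36  34  26 171 196  73   6  23
 21   9  16  42  29  33  33  31  33  33  32  34  34  31  35  32 177 196 134  10  26
```

```bash
python3 -m crank '[{"gripper":35,"travel":[-0.3,0,16.9],"twist":[0,0,0]},{"gripper":35,"travel":[-0.3,0,16.9],"twist":[0,0,0]},{"gripper":35,"travel":[-0.3,0,16.9],"twist":[0,0,0]},{"gripper":35,"travel":[-0.3,0,16.9],"twist":[0,0,0]},{"gripper":35,"travel":[0,0,0],"twist":[0,0,0]},{"gripper":15,"travel":[0,0,0],"twist":[0,0,0]},{"gripper":5,"travel":[0,0,0],"twist":[0,0,0]},{"gripper":5,"travel":[0,0,0],"twist":[0,0,0]},{"gripper":5,"travel":[0,0,0],"twist":[0,0,0]}]' 30
```

```text
time: 36.62
ee_pos: [0.5283, 0.0825, 0.0265]
tcp_rot: [-179.9, 0.1, 175.0]
wrist_force: [0.1, -0.2, 3.2]
opening: 0.0113
grasp_force: 35.5
```

```bash
python3 -m crank '[{"gripper":5,"travel":[0,0,0],"twist":[0,0,-0.125]},{"gripper":5,"travel":[0,0,0],"twist":[0,0,-0.125]},{"gripper":5,"travel":[0,0,0],"twist":[0,0,-0.125]},{"gripper":5,"travel":[0,0,0],"twist":[0,0,-0.125]},{"gripper":5,"travel":[0,0,0],"twist":[0,0,-0.125]},{"gripper":5,"travel":[0,0,0],"twist":[0,0,-0.125]},{"gripper":5,"travel":[0,0,0],"twist":[0,0,-0.125]},{"gripper":5,"travel":[0,0,0],"twist":[0,0,-0.125]},{"gripper":5,"travel":[0,0,0],"twist":[0,0,-0.125]},{"gripper":5,"travel":[0,0,0],"twist":[0,0,-0.125]},{"gripper":5,"travel":[0,0,0],"twist":[0,0,-0.125]}]' 30
python3 - <<'E'
from h import *
p,R,o=cur(); print(p,o['tcp_rot'],o['wrist_force'],o['torque'],o['opening'])
E
```

```text
time: 38.0
ee_pos: [0.5289, 0.0815, 0.0266]
tcp_rot: [-179.8, -0.2, -106.0]
wrist_force: [3.6, -5.2, 1.9]
opening: 0.0113
grasp_force: 35.3
[0.52893295 0.08147723 0.026556  ] [-1.79764362e+02 -1.57783023e-01 -1.06033544e+02] [ 3.55971343 -5.21906678  1.9456914 ] [-1.00984694 -0.66147799 -0.05030225] 0.011334155757567884
```

```bash
python3 -m crank '[{"gripper":5,"travel":[0,0,0],"twist":[0,0,-0.06]},{"gripper":5,"travel":[0,0,0],"twist":[0,0,-0.04]},{"gripper":5,"travel":[0,0,0],"twist":[0,0,0]}]' 30
python3 - <<'E'
from workcell import bot
o=bot.get_obs(); print(o['tcp_rot'],o['wrist_force'],o['torque'])
E
python3 -m crank '[{"gripper":5,"travel":[0,0,0],"twist":[0,0,-0.05]},{"gripper":5,"travel":[0,0,0],"twist":[0,0,0]}]' 30
python3 - <<'E'
from workcell import bot
o=bot.get_obs(); print(o['tcp_rot'],o['wrist_force'],o['torque'])
E
```

```text
time: 38.38
ee_pos: [0.529, 0.0815, 0.0266]
tcp_rot: [-179.8, -0.2, -100.5]
wrist_force: [4.2, -5.3, 1.4]
opening: 0.0115
grasp_force: 35.4
[-1.79774829e+02 -1.71806427e-01 -1.00547104e+02] [ 4.22986501 -5.29478095  1.40230642] [-1.01373666 -0.72503491 -0.40024552]
time: 38.62
ee_pos: [0.5291, 0.0815, 0.0266]
tcp_rot: [-179.8, -0.2, -97.7]
wrist_force: [3.4, -4.9, 2.6]
opening: 0.0114
grasp_force: 48.5
[-1.79781285e+02 -1.63602010e-01 -9.77255143e+01] [ 3.36470234 -4.91230666  2.60787693] [-0.76155662 -0.70091577 -1.20309165]
```

```bash
python3 -m crank '[{"gripper":20,"travel":[0,0,0],"twist":[0,0,0]},{"gripper":35,"travel":[0,0,0],"twist":[0,0,0]},{"gripper":35,"travel":[0,0,0],"twist":[0,0,0]},{"gripper":35,"travel":[0,0,-30],"twist":[0,0,0]},{"gripper":35,"travel":[0,0,-45],"twist":[0,0,0]},{"gripper":35,"travel":[0,0,0],"twist":[0,0,0]}]' 30
python3 - <<'E'
from h import *
p,R,o=cur(); print(p,o['tcp_rot']); plan([.5027,-.1164,.1],down(171),11)
E
```

```text
time: 39.38
ee_pos: [0.5295, 0.083, 0.1045]
tcp_rot: [-179.6, -0.0, -97.6]
wrist_force: [1.5, -0.7, -0.4]
opening: 0.0352
grasp_force: 0.0
[0.52952395 0.08298193 0.10447588] [-1.79634933e+02 -1.63379357e-02 -9.76088084e+01]
11 rows travel [15.3, -13.5, 0.4] twist [-0.0005, 0.0004, 0.145] |t|20.4 |r|8.3deg
```

```bash
python3 -m crank '[{"gripper":35,"travel":[15.3,-13.5,0.4],"twist":[0,0,0.145]},{"gripper":35,"travel":[15.3,-13.5,0.4],"twist":[0,0,0.145]},{"gripper":35,"travel":[15.3,-13.5,0.4],"twist":[0,0,0.145]},{"gripper":35,"travel":[15.3,-13.5,0.4],"twist":[0,0,0.145]},{"gripper":35,"travel":[15.3,-13.5,0.4],"twist":[0,0,0.145]},{"gripper":35,"travel":[15.3,-13.5,0.4],"twist":[0,0,0.145]},{"gripper":35,"travel":[15.3,-13.5,0.4],"twist":[0,0,0.145]},{"gripper":35,"travel":[15.3,-13.5,0.4],"twist":[0,0,0.145]},{"gripper":35,"travel":[15.3,-13.5,0.4],"twist":[0,0,0.145]},{"gripper":35,"travel":[15.3,-13.5,0.4],"twist":[0,0,0.145]},{"gripper":35,"travel":[15.3,-13.5,0.4],"twist":[0,0,0.145]},{"gripper":35,"travel":[0,0,0],"twist":[0,0,0]}]' 30
python3 shot.py w18
python3 - <<'E'
from h import *
import cv2
p,R,o=cur(); print(p,o['tcp_rot']); plan([.5027,-.1164,.026],down(171),4)
c=cal('w18'); im=cv2.imread('pics/w18.png').astype(int); u,v=proj('',[.5027,-.1164,.091],c).round().astype(int); print(u,v)
for r in im[v-40:v+40:5,u-40:u+41:5].min(2): print(*['%3d'%x for x in r])
E
```

```text
time: 40.88
ee_pos: [0.4998, -0.1177, 0.0962]
tcp_rot: [-179.9, 0.0, 170.9]
wrist_force: [0.3, 0.8, 0.5]
opening: 0.035
grasp_force: 0.0
[ 0.50037257 -0.11725612  0.09635446] [-1.79900983e+02  3.81576191e-02  1.71077825e+02]
4 rows travel [-0.5, 0.3, 17.6] twist [-0.0004, 0.0002, 0.0003] |t|17.6 |r|0.0deg
328 233
111 111  76  24  25  25  19  84  82  82  62  27  24  36  42  35 197
112 111  86  25  25  23  21  63  64  63  45  26  25  24  42  34 119
113 115  49  23  25  22  28  65  66  66  51  24  21  26  26  27 121
112  75  10  25  21  18  64 116 116 118  91  25  24  24  23  25 122
114  75  23  24  23  24  92 118 118 119  95  23  23  23  25  26 120
113  81  19  21  22  20  99 117 118 119  91  40  25  25  22  23 120
113  98  21  24  23  23 108 116 118 119  92  22  23  24  25  26 120
115 112  20  19  20  23  38 110  29  99  76  23  23  22  33  31 119
114 113  19  24  23  21  35  32  16   8  75  23  22  22  34  28 191
114 115  18  23  21  24  35 111  10  69  75  21  23  21  36  40 188
114 115  13  22  21  21  33 117 117 117  73  22  24  22  34  37 188
112 112  15  20  22  23  33 115 117 116  68  23  23  25  36  42 190
110 114  13  22  21  22  28 116 114 115  69  22  21  23  35  20  50
 97 135  15  19  19  19  21  94  96  95  31  19  22  21  35  15  17
165 187  22  18  20  20  23  19  21  22  20  23  21  31  34   9  10
161 185  34  17  21  21  19  19  18  20  20  20  21  34  32  12   9
```

Pivot dot lies where predicted. Descend, grip and turn clockwise.

```bash
python3 -m crank '[{"gripper":35,"travel":[-0.5,0.3,17.6],"twist":[0,0,0]},{"gripper":35,"travel":[-0.5,0.3,17.6],"twist":[0,0,0]},{"gripper":35,"travel":[-0.5,0.3,17.6],"twist":[0,0,0]},{"gripper":35,"travel":[-0.5,0.3,17.6],"twist":[0,0,0]},{"gripper":35,"travel":[0,0,0],"twist":[0,0,0]},{"gripper":15,"travel":[0,0,0],"twist":[0,0,0]},{"gripper":5,"travel":[0,0,0],"twist":[0,0,0]},{"gripper":5,"travel":[0,0,0],"twist":[0,0,0]},{"gripper":5,"travel":[0,0,0],"twist":[0,0,0]}]' 30
python3 -m crank '[{"gripper":5,"travel":[0,0,0],"twist":[0,0,0.125]},{"gripper":5,"travel":[0,0,0],"twist":[0,0,0.125]},{"gripper":5,"travel":[0,0,0],"twist":[0,0,0.125]},{"gripper":5,"travel":[0,0,0],"twist":[0,0,0.125]},{"gripper":5,"travel":[0,0,0],"twist":[0,0,0.125]},{"gripper":5,"travel":[0,0,0],"twist":[0,0,0.125]},{"gripper":5,"travel":[0,0,0],"twist":[0,0,0.125]},{"gripper":5,"travel":[0,0,0],"twist":[0,0,0.125]},{"gripper":5,"travel":[0,0,0],"twist":[0,0,0.125]},{"gripper":5,"travel":[0,0,0],"twist":[0,0,0.125]},{"gripper":5,"travel":[0,0,0],"twist":[0,0,0.125]}]' 30
python3 -m crank '[{"gripper":5,"travel":[0,0,0],"twist":[0,0,0.06]},{"gripper":5,"travel":[0,0,0],"twist":[0,0,0.04]},{"gripper":5,"travel":[0,0,0],"twist":[0,0,0]}]' 30
python3 - <<'E'
from workcell import bot
o=bot.get_obs(); print(o['tcp_rot'],o['wrist_force'],o['torque'])
E
```

```text
time: 42.05
ee_pos: [0.5034, -0.1161, 0.0272]
tcp_rot: [-179.9, 0.1, 171.0]
wrist_force: [-1.0, 5.6, 2.5]
opening: 0.011
grasp_force: 34.6
time: 43.42
ee_pos: [0.5037, -0.1155, 0.0272]
tcp_rot: [179.8, 0.0, 92.0]
wrist_force: [3.0, 8.5, 2.1]
opening: 0.0112
grasp_force: 34.5
time: 43.8
ee_pos: [0.5038, -0.1155, 0.0272]
tcp_rot: [179.8, 0.0, 86.5]
wrist_force: [2.5, 7.8, 2.5]
opening: 0.0115
grasp_force: 34.5
[1.79832842e+02 1.13997047e-02 8.65074159e+01] [2.53394494 7.84870901 2.49180906] [ 1.68679016 -0.34586895  0.12975629]
```

```bash
python3 -m crank '[{"gripper":5,"travel":[0,0,0],"twist":[0,0,0.06]},{"gripper":5,"travel":[0,0,0],"twist":[0,0,0]}]' 30
python3 - <<'E'
from workcell import bot
o=bot.get_obs(); print(o['tcp_rot'],o['torque'])
E
```

```text
time: 44.05
ee_pos: [0.5039, -0.1155, 0.0273]
tcp_rot: [179.8, 0.0, 83.1]
wrist_force: [3.2, 7.8, 2.7]
opening: 0.0112
grasp_force: 47.9
[1.79822206e+02 1.12171404e-02 8.31362179e+01] [ 1.59125136 -0.39941428  1.06258029]
```

Torque 1.06 N m: at the stop. Release, lift clear, and check the picture in code.

```bash
python3 -m crank '[{"gripper":20,"travel":[0,0,0],"twist":[0,0,0]},{"gripper":35,"travel":[0,0,0],"twist":[0,0,0]},{"gripper":35,"travel":[0,0,0],"twist":[0,0,0]},{"gripper":35,"travel":[0,0,-40],"twist":[0,0,0]},{"gripper":35,"travel":[0,0,-60],"twist":[0,0,0]},{"gripper":35,"travel":[-55,0,-25],"twist":[0,0,0]},{"gripper":35,"travel":[-60,0,0],"twist":[0,0,0]},{"gripper":35,"travel":[-60,0,0],"twist":[0,0,0]},{"gripper":35,"travel":[0,0,0],"twist":[0,0,0]}]' 30
python3 - <<'E'
from h import *
import cv2
p,R,o=cur(); print(p)
im=bot.camera('top').astype(int); cv2.imwrite('pics/top20.png',im[:,:,::-1].astype(np.uint8)); a=cv2.imread('pics/top14.png').astype(int)[:,:,::-1]
# compare near latches/cover with the far covered cell: sample tray-frame brightness grids
S=np.array([.515,-.017]);th=np.radians(-7.2);tx=np.array([np.cos(th),np.sin(th)]);ty=np.array([-np.sin(th),np.cos(th)])
def br(x,y,z,I=im):
    q=S+x*tx+y*ty; u,v=proj('top',[q[0],q[1],z]).round().astype(int); return int(I[v,u].mean())
for y in(.1,-.1):
    s=np.sign(y)
    for x0 in(0,.129): print('latch y',y,'cell x',x0,'inward',[br(x0,y-s*d,.066) for d in np.arange(-.03,.046,.006)],'toward -x',[br(x0-d,y,.066) for d in np.arange(-.03,.046,.006)])
for x0 in(0,.129): print('plate corners',[br(x0+i*.050,j*.071,.057) for i in(-1,1) for j in(-1,1)],'just outside',[br(x0+i*.062,j*.05,.057) for i in(-1,1) for j in(-1,1)])
d=np.abs(im-a).max(2)>45; print('changed px outside tray/robot', {k:int(d[v-12:v+12,u-12:u+12].sum()) for k,(u,v) in dict(weight=(282,139),ta=(254,137),tb=(458,133),sd=(424,135),beaker=(248,186)).items()})
E
```

```text
time: 45.18
ee_pos: [0.4804, -0.2935, 0.1512]
tcp_rot: [180.0, 0.1, 82.8]
wrist_force: [-0.9, 0.9, -0.1]
opening: 0.0351
grasp_force: 0.0
[ 0.48037619 -0.29350903  0.15116034]
latch y 0.1 cell x 0 inward [97, 66, 56, 75, 80, 82, 77, 87, 125, 137, 140, 96, 135] toward -x [34, 32, 54, 82, 120, 82, 51, 35, 35, 34, 37, 36, 39]
latch y 0.1 cell x 0.129 inward [134, 114, 55, 62, 73, 71, 74, 78, 110, 136, 128, 83, 111] toward -x [46, 49, 66, 111, 79, 71, 61, 37, 46, 42, 42, 40, 38]
latch y -0.1 cell x 0 inward [130, 126, 79, 35, 71, 69, 81, 69, 91, 113, 137, 138, 72] toward -x [32, 29, 39, 76, 80, 69, 50, 31, 28, 36, 28, 35, 34]
latch y -0.1 cell x 0.129 inward [135, 136, 124, 53, 63, 64, 61, 49, 67, 130, 133, 134, 71] toward -x [28, 36, 50, 66, 87, 64, 55, 23, 28, 25, 28, 28, 23]
plate corners [94, 126, 115, 146] just outside [32, 28, 41, 55]
plate corners [95, 121, 117, 144] just outside [36, 43, 54, 64]
changed px outside tray/robot {'weight': 0, 'ta': 0, 'tb': 0, 'sd': 0, 'beaker': 0}
```

The open cell's cover and latches show the same profile as the covered cell. The weight, screwdriver, tubes and beaker have not moved.

```bash
python3 -c "
from workcell import bot
print(bot.job_done())"
```

```text
the job is handed in; nothing more can be done
None
```

I handed the job in at about 45 s: all eight pebbles are in the cell, the empty beaker stands upright on its pad (my first grip on it slipped, spilling nothing, and it was regripped), the cover is seated flush, both latches are turned to their stops, and the weight, screwdriver and tubes look unmoved in the last top picture; no verdict came back.

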